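# Set up a model tank for drilling

## Robot

A 6-joint arm with a two-finger parallel gripper is mounted at the origin on the work surface. World frame = base frame: x ahead of the robot, y to its left, z up, the work surface at z = 0. Lengths are in m, angles in rad, forces in N, time in s.
With the tool pointing down it reaches from about 0.25 to 0.725 m from the base axis. Payload 4 kg.
Tool frame: the origin (TCP) lies at the very end of the fingers, on their centre line; the grasp point (between the pads) lies robot.grip_depth behind it (robot.grip_depth is the distance from the TCP to the grasp point, in m); z points along the fingers, x is the direction in which the jaws open and shut, and the axes are right-handed (so a half turn about z gives the same grasp; the last joint's range is limited). The gripper opens to 85 mm and grips with 20 to 120 N. Pads are 22 mm wide; open, the fingers measure 114 mm over their backs; the gripper's body (76 mm by 85 mm) begins 54 mm behind the grasp point. The pads swing forward as they close: fully open they stand 13 mm farther back than shut.
Start: joints at [-1.321, 0.241, 0.005, 1.335, 0, 1.571], TCP at [0.124, -0.484, 0.231] pointing down, gripper open.
Joint ranges: [-2.72, 2.72], [-1.05, 1.87], [-1.09, 1.28], [-1.99, 2.15], [-1.42, 1.44], [-3.14, 3.14]. Speed limits (rad/s): [2.79, 2.79, 3.14, 3.14, 3.14, 3.14].

## Interface

Orientations are given as a unit quaternion [w, x, y, z].
In Python, from plant import robot, eyes, spotter gives the robot as it stands.
- The arm moves only by the tool move_arm, never from a script. Its argument "targets" is one flat list of numbers, 7 for each row, row after row: the shift along the tool's x, y, z in m, then the turn, a rotation vector about the tool's x, y, z in degrees, then the finger opening in m, from 0 to 0.0854. In form: [dx, dy, dz, ax, ay, az, fingers, dx, dy, dz, ax, ay, az, fingers, ...]. A call has 1 to 12 rows; each row shifts and turns the pose as measured when the row begins, along the tool's axes as they then stand; what a row does not reach is not made up. A row lasts 1/12 s, in which the tool goes at most 41.7 mm and 7.16 degrees, less where a joint would pass 70% of its speed; a pose out of reach is approached as far as the arm can. A call is refused whole if a number of a shift passes 0.0417 or a number of a turn 7.16, either way. A call with a gripper value outside its range is refused whole. The fingers move at their own pace and stop on an object; "newtons" is the grip in N (left out, the last holds). Time passes only in rows, so rows that do not move let the fingers close. It gives the time, the measured TCP pose, the force and the opening at its end, in the units of the state.
- robot.get_obs(): the state, without advancing time (a new reading comes with each control period).
- eyes.grab_frame(name): name is "scene" or "side" or "wrist"; returns a dict with "frame" (420x560x3 uint8, red, green, blue), "fx", "fy", "cx", "cy" (pixels), "extrinsics" (4x4, takes a point from world to camera coordinates); the wrist camera has in their place "tool_from_camera" (4x4, takes a point from camera to tool coordinates, whose origin is the TCP and whose axes are the tool frame's). Camera axes: x right, y up, looking along -z (the intrinsics and any distortion apply to the point x, -y, -z); pixel columns grow to the right and rows downward; lengths in m; the calibration is good to about 2 mm. A picture is of the moment at which its call begins: read the wrist's pose just before it. There is no depth.
- robot.sign_off(): hands the job in, once; it reports no verdict.
Trained networks look in a picture, given as the dict that the camera call returned (one of the last four; its "shot" number tells which), for a name from the list of things; names that differ only in an ending like _2 or _b are one class to them, and where a whole thing is asked for, a point or a joint stands for the part that bears it (a point fixed in the world has none). Each returns a list of dicts, best first, with "conf" (0 to 1); they miss things now and then, are a little off and sometimes report something else, mostly with a low value. They report only what shows in the picture. A call takes as long as a camera call. They do not tell look-alikes from the thing itself.
- spotter.regions_of(picture, label): "region" (420x560 bool, what is visible of it) and "bbox" ([left, top, width, height] in pixels, round what is visible of it).
The state is a dict: "time_s": time; "joint_pos": joint angles; "joint_vel": joint speeds; "tau": joint torques, N m; "tool_pos": TCP position; "tool_rot": TCP orientation; "force": force on the tool from outside, world axes, zero at the start; "ft_torque": the same for the moment, N m; "grip_width": opening from 0.0 (shut) to 1.0 (fully open).
Only numpy, scipy, OpenCV 4.12 (cv2) and the standard library are available. Lean on these libraries where they do the work, as an engineer would, in place of code of your own. Each camera call takes 0.05 s, during which the arm holds its last target.

## Task

Lay the tall grey model tank on its side in the two V saddles of the plywood cradle, centred between them, without letting it drop in, and let go of it. Then draw the cordless pen drill out of its sloping charging dock and turn it upright, bit straight down, holding it still with the point of the bit about 2 cm above the middle of the lying tank, ready to drill. Finish while still holding the drill there, touching nothing else with it, and leave the other things on the desk where they stand.

Things in the scene. Friction and masses are not known exactly. Their poses are not given: they have to be found in the camera images.
- tank_center (a point): The tall tank: plain grey resin, straight round barrel 44 mm in diameter and 118 mm long, flat foot, shallow dome and small filler cap bring it to 130 mm; about 120 g. Starts upright, loose on the desk. A thin seam runs round its middle. Point on its axis half-way along, 65 mm from the foot; z runs along its axis, foot to cap. A shorter tank of the same diameter is not meant.
- cradle: The cradle: plywood board fixed to the desk, 62 mm across (x), 104 mm long (y), 10 mm thick, carrying two upright right-angled V saddles, each 8 mm thick, 76 mm apart centre to centre, 68 mm clear and open between them above the board. Their arms reach 27 mm either side of the middle and 42 mm above the desk. Origin under its middle, at desk height.
- cradle_rest (a point): Where the tank's centre lies when it is seated and centred in the cradle: 55 mm above the desk, half-way between the saddles. y is the level line along which the tank is to lie (cap at either end), x is level and across it, z is up.
- drill_tip (a point): The point of the drill's bit. The drill is a loose, straight cordless pen drill 166 mm long, about 140 g: 3 mm bit (0 to 22 mm from the point), metal chuck up to 15 mm across (22 to 46 mm), nose 18 mm across (to 60 mm), plain round pale body 26 mm in diameter (60 to 160 mm), dark rounded tail. z runs along its axis from the bit to the tail.
- drill_grip (a point): A point on the drill's axis 136 mm from the point of the bit and 30 mm short of the tail, in the part of the round 26 mm body that stands clear of the dock: the place to hold it. z runs along the axis towards the tail.
- dock: The dock: dark charging stand fixed to the desk, foot 125 x 76 x 16 mm, from 45 mm behind to 80 mm ahead (+x) of its origin, which is at desk height. Above it a round sleeve, 38 mm outside, bore 29 mm, between two cheek plates up to 46 mm apart overall, leans 40 degrees from upright towards the dock's -x, the robot's side. z is up.
- dock_mouth (a point): Centre of the mouth of the dock's sleeve, 107 mm above the desk. The drill stands in the sleeve bit-down, leaning the same way, its body seated on a ring 45 mm down the bore, 61 mm of body and tail outside. It draws straight out along its own axis: 45 mm frees the body, 105 mm the bit.
- stub_center (a point): A shorter grey tank, 44 mm in diameter and 74 mm tall, upright: leave it alone. Point at its centre, 37 mm up.
- pot_a_center (a point): A paint pot, 35 mm in diameter and 37 mm tall, a bystander; its centre.
- pot_b_center (a point): A paint pot, 35 mm in diameter and 37 mm tall, a bystander; its centre.
- pot_c_center (a point): A paint pot, 35 mm in diameter and 37 mm tall, a bystander; its centre.
- dropper_center (a point): A small dropper bottle, 25 mm in diameter and 85 mm tall, a bystander; its centre.
- figure_center (a point): A small grey figure 49 mm tall on a 40 mm round base, a bystander; its centre.
- glue_center (a point): A glue bottle, 48 mm in diameter and 152 mm tall with a pointed cap, a bystander; its centre.
There are look-alikes about, which are no part of the job. Leave any blue or green look-alike of the part that bears tank_center alone.

How it is judged:
By the outcome, as a careful person would: the job done as asked, in the order asked, and still so for the second after the job is handed in, while the arm keeps its last pose, push and grip.
It also fails if it takes over 53 s, if anything falls off the work surface, if the arm or the gripper's body presses on something with over 40 N, if the wrist force passes 120 N, or if a joint passes its speed limit or range.

## Working session

There is one attempt and no reset: what is moved stays moved. The work goes in short steps, Python scripts to look and compute and a tool call to move; the robot and the scene stay as the last step left them, time stands still between calls to the robot, and variables do not carry over. Pictures are saved under pics/ and viewed, and the job is handed in when it is done.

Besides the shell and the picture viewer there is one more tool, called by a JSON object that holds its "op" and its "data". move_arm: Moves the arm, as the interface text tells. Its arguments: {"type":"object","properties":{"targets":{"type":"array"},"newtons":{"type":"number"}},"required":["targets"]}

```bash
ls; mkdir -p pics
python3 - <<'E'
from plant import robot, eyes, spotter
import cv2,json
o=robot.get_obs(); print(o, robot.grip_depth)
for n in("scene","side","wrist"):
    p=eyes.grab_frame(n); cv2.imwrite(f"pics/{n}0.png",p["frame"][:,:,::-1])
    print(n,{k:v for k,v in p.items() if k!="frame"})
E
```

```text
pics
{'time_s': 0.0, 'joint_pos': array([-1.32103740e+00,  2.41393733e-01,  3.73764079e-03,  1.33520476e+00,
        2.10340311e-05,  1.57078577e+00]), 'joint_vel': array([ 0.00059204,  0.00089083,  0.00125203, -0.00084301,  0.00054672,
       -0.00087359]), 'tau': array([-1.12497670e-03, -3.72313786e+01,  2.52410370e+01,  1.67319656e-02,
       -4.11865631e-05,  2.34007118e-06]), 'tool_pos': array([ 0.12343625, -0.4838763 ,  0.23042769]), 'tool_rot': array([-6.41630997e-04,  7.89676913e-01, -6.13522051e-01, -8.08696754e-04]), 'force': array([ 0.02739834, -0.35922351,  0.40450719]), 'ft_torque': array([-0.00053134,  0.04503316,  0.0193101 ]), 'grip_width': 0.9979355829144344} 0.0187
scene {'fx': 418.1344765197792, 'fy': 418.1344765197792, 'cx': 281.883824918741, 'cy': 213.0201038886994, 'extrinsics': array([[-0.82719386,  0.56176986, -0.01284316,  0.4687829 ],
       [-0.47190796, -0.6821034 ,  0.55860347,  0.17939705],
       [ 0.30504623,  0.46813415,  0.82933541, -1.34810292],
       [ 0.        ,  0.        ,  0.        ,  1.        ]]), 'shot': 1}
side {'fx': 481.23297158891813, 'fy': 481.23297158891813, 'cx': 277.8112014428107, 'cy': 205.7055342329205, 'extrinsics': array([[-0.96468757, -0.2627464 , -0.01849908,  0.54269857],
       [ 0.1849501 , -0.72571091,  0.66267423, -0.21358578],
       [-0.18754025,  0.63585219,  0.74867927, -1.00019339],
       [ 0.        ,  0.        ,  0.        ,  1.        ]]), 'shot': 2}
wrist {'fx': 376.92539110989645, 'fy': 376.92539110989645, 'cx': 279.02316519330884, 'cy': 213.96034065901745, 'tool_from_camera': array([[ 9.99999622e-01, -6.96591462e-04, -5.21300203e-04,
        -6.35642530e-04],
       [-8.08856728e-04, -9.65052851e-01, -2.62054081e-01,
        -6.65867392e-02],
       [-3.20537611e-04,  2.62054404e-01, -9.65053049e-01,
        -1.42252517e-01],
       [ 0.00000000e+00,  0.00000000e+00,  0.00000000e+00,
         1.00000000e+00]]), 'shot': 3}
```

View pics/scene0.png

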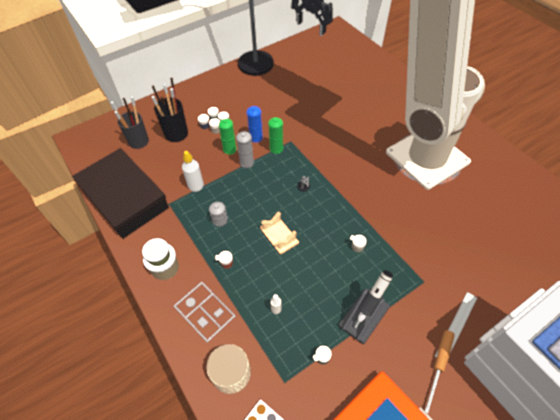

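View pics/side0.png

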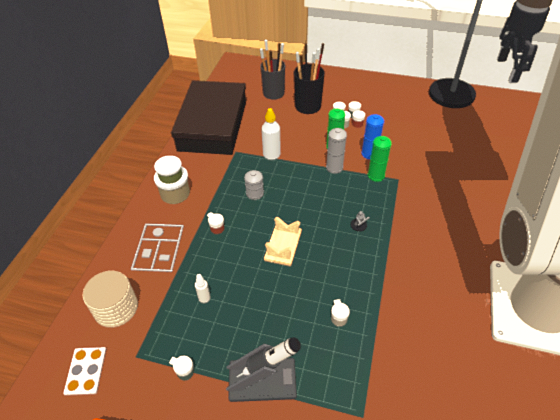

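View pics/wrist0.png

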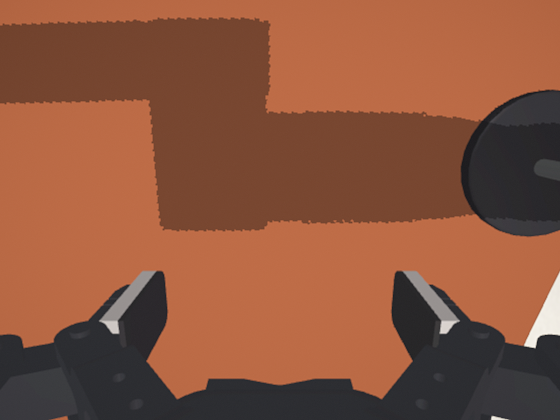

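The tall grey tank shows at scene (245,149) and side (336,150). What could be taken for it: the blue one at scene (255,124) / side (373,136), the greens at scene (228,135) and (276,135), and the short grey stub at scene (218,213) / side (254,184). The cradle is at scene (279,233), the dock with the drill at scene (370,305).

```bash
cat > h.py <<'E'
import numpy as np, cv2
from scipy.optimize import least_squares
from scipy.spatial.transform import Rotation as R
def q2R(q): return R.from_quat([q[1],q[2],q[3],q[0]]).as_matrix()
def wrist_ext(p,o):
    T=np.eye(4);T[:3,:3]=q2R(o["tool_rot"]);T[:3,3]=o["tool_pos"]
    return np.linalg.inv(T@p["tool_from_camera"])
def proj(p,X,E=None):
    E=p["extrinsics"] if E is None else E
    X=np.atleast_2d(X); c=X@E[:3,:3].T+E[:3,3]
    return np.c_[p["cx"]+p["fx"]*c[:,0]/-c[:,2], p["cy"]+p["fy"]*(-c[:,1])/-c[:,2]]
def ray(p,uv,E=None):
    E=p["extrinsics"] if E is None else E
    d=np.array([(uv[0]-p["cx"])/p["fx"],-(uv[1]-p["cy"])/p["fy"],-1.])
    Rm=E[:3,:3]; o=-Rm.T@E[:3,3]; d=Rm.T@d; return o,d/np.linalg.norm(d)
def onz(p,uv,z,E=None):
    o,d=ray(p,uv,E); return o+d*(z-o[2])/d[2]
def tri(rs):
    A=np.zeros((3,3));b=np.zeros(3)
    for o,d in rs:
        M=np.eye(3)-np.outer(d,d);A+=M;b+=M@o
    return np.linalg.solve(A,b)
E
python3 - <<'E'
from plant import robot, eyes, spotter
from h import *
import pickle
S=eyes.grab_frame("scene");D=eyes.grab_frame("side")
pk={"S":S,"D":D}
for n in ["tank_center","stub_center","cradle","dock","drill_tip","pot_a_center","dropper_center","figure_center","glue_center"]:
    for k,p in (("S",S),("D",D)):
        r=spotter.regions_of(p,n); pk[n+k]=r
        print(n,k,[(x["bbox"],round(float(x["conf"]),2),[round(float(v.mean())) for v in np.where(x["region"])[::-1]]) for x in r][:5])
pickle.dump(pk,open("r.pkl","wb"))
for k,p,(u,v),n in (("S",S,(250,140),0),("D",D,(345,145),1)):
    c=p["frame"][v-55:v+55,u-60:u+60,::-1]; cv2.imwrite(f"pics/crop{n}.png",cv2.resize(c,None,fx=5,fy=5,interpolation=2))
for k,p,(u,v),n in (("S",S,(280,233),2),("D",D,(284,243),3),("S",S,(370,305),4),("D",D,(265,370),5)):
    c=p["frame"][max(0,v-50):v+50,u-60:u+60,::-1]; cv2.imwrite(f"pics/crop{n}.png",cv2.resize(c,None,fx=5,fy=5,interpolation=2))
E
python3 -c "
import cv2,numpy as np
a=[cv2.resize(cv2.imread(f'pics/crop{i}.png'),(400,290)) for i in range(6)]
cv2.imwrite('pics/m1.png',np.vstack([np.hstack(a[:2]),np.hstack(a[2:4])]));cv2.imwrite('pics/m2.png',np.hstack(a[4:]))"
```

```text
tank_center S [([220.2, 118.7, 13.8, 35.7], 0.95, [227, 137]), ([236.5, 131.3, 16.1, 37.4], 0.8, [245, 149]), ([244.8, 108.0, 17.5, 36.1], 0.73, [254, 123]), ([267.2, 119.4, 13.3, 36.0], 0.72, [275, 135])]
tank_center D [([325.3, 128.7, 21.7, 39.8], 0.96, [336, 150]), ([369.0, 134.0, 18.9, 44.9], 0.87, [379, 158]), ([324.1, 106.6, 19.4, 40.9], 0.78, [335, 121]), ([359.0, 113.7, 25.8, 42.2], 0.63, [372, 132])]
stub_center S [([206.1, 199.3, 20.9, 27.6], 0.79, [217, 214])]
stub_center D [([246.2, 170.5, 14.9, 29.3], 0.93, [254, 184])]
cradle S [([261.0, 217.0, 37.3, 38.9], 0.97, [278, 234]), ([341.0, 291.0, 49.3, 53.2], 0.16, [363, 316])]
cradle D [([262.9, 215.8, 40.1, 47.1], 0.62, [283, 242])]
dock S []
dock D [([228.4, 343.1, 67.6, 58.0], 0.82, [261, 378])]
drill_tip S [([361.4, 269.7, 33.0, 53.4], 0.94, [380, 287])]
drill_tip D [([240.6, 332.4, 61.5, 39.9], 0.97, [280, 351])]
pot_a_center S [([216.9, 250.7, 14.1, 14.2], 0.55, [225, 259])]
pot_a_center D [([209.8, 211.0, 15.4, 21.9], 0.52, [215, 222])]
dropper_center S [([268.9, 295.3, 10.4, 17.4], 0.63, [275, 305])]
dropper_center D [([193.3, 278.8, 15.0, 26.3], 0.72, [202, 290])]
figure_center S []
figure_center D [([352.5, 213.1, 17.1, 20.4], 0.56, [359, 222])]
glue_center S [([182.9, 152.3, 17.6, 40.7], 0.79, [192, 174])]
glue_center D [([260.5, 110.8, 16.7, 50.0], 0.84, [270, 137])]
```

View pics/m1.png

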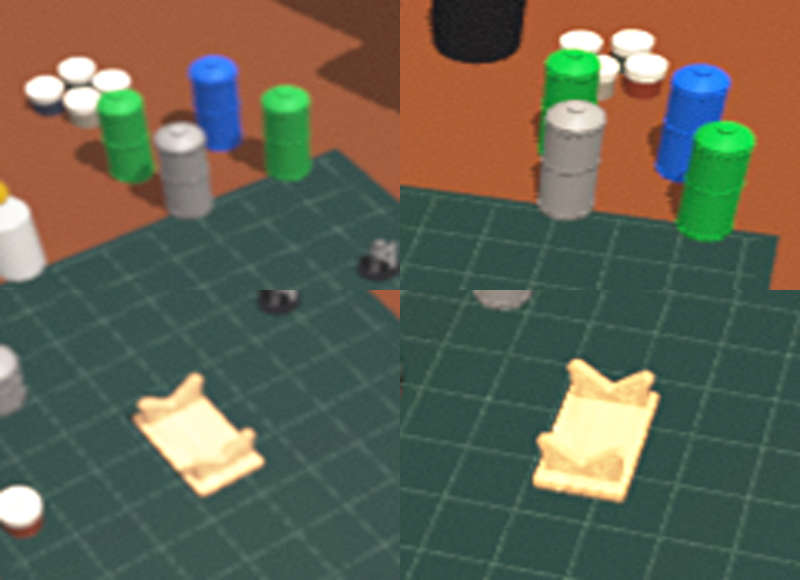

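View pics/m2.png

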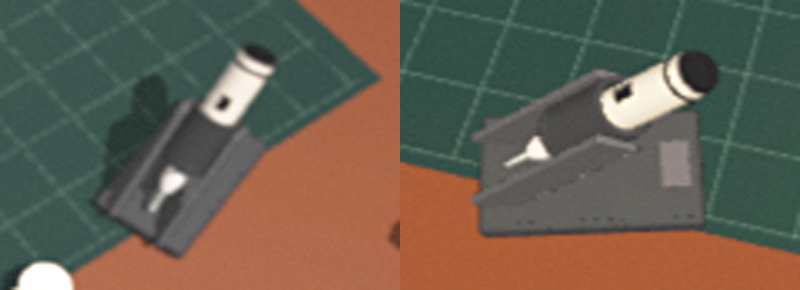

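The crops confirm it: the grey tank with a seam and full height stands between two green ones and a blue one, and the stub is much shorter. Next I get rough positions.

```bash
cat > loc.py <<'E'
from h import *
import pickle
pk=pickle.load(open("r.pkl","rb"));S,D=pk["S"],pk["D"]
def cyl(r,h):
    a=np.linspace(0,2*np.pi,48); return np.vstack([np.c_[r*np.cos(a),r*np.sin(a),0*a+z] for z in (0,h)])
def tank(): return np.vstack([cyl(.022,.118),np.c_[.008*cyl(1,1)[:48,:2],np.full(48,.130)]])
def bb(uv): return np.array([uv[:,0].min(),uv[:,1].min(),uv[:,0].max(),uv[:,1].max()])
def fit(bs,bd,m):
    f=lambda x: np.r_[bb(proj(S,m+[x[0],x[1],0]))-bs if bs is not None else [], bb(proj(D,m+[x[0],x[1],0]))-bd if bd is not None else []]
    x0=np.array([.4,0.]); 
    if bs is not None: x0=onz(S,[(bs[0]+bs[2])/2,(bs[1]+bs[3])/2],.04)[:2]
    elif bd is not None: x0=onz(D,[(bd[0]+bd[2])/2,(bd[1]+bd[3])/2],.04)[:2]
    r=least_squares(f,x0,loss="soft_l1",diff_step=1e-4); return r.x.round(4),r.fun.round(1)
B=lambda b: np.array([b[0],b[1],b[0]+b[2],b[1]+b[3]],float)
E
python3 - <<'E'
from loc import *
t=pk["tank_centerS"];d=pk["tank_centerD"]
print("tank",*fit(B(t[1]["bbox"]),B(d[0]["bbox"]),tank()))
print("greenL",*fit(B(t[0]["bbox"]),None,tank()))
print("greenR",*fit(B(t[3]["bbox"]),B(d[1]["bbox"]),tank()))
print("blue",*fit(B(t[2]["bbox"]),B(d[3]["bbox"]),tank()))
for n,m in (("stub_center",cyl(.022,.074)),("pot_a_center",cyl(.0175,.037)),("dropper_center",cyl(.0125,.085)),("glue_center",np.vstack([cyl(.024,.11),[[0,0,.152]]]))):
    print(n,*fit(B(pk[n+"S"][0]["bbox"]),B(pk[n+"D"][0]["bbox"]),m))
print("fig",onz(D,(360,222),.02), onz(S,(304,185),.015))
print("potB",onz(S,(358,244),.02),onz(D,(341,316),.02)); print("potC",onz(S,(322,355),.02),onz(D,(183,366),.02))
# cradle board edges: hue mask
E
python3 - <<'E'
import pickle,cv2,numpy as np
pk=pickle.load(open("r.pkl","rb"))
o=[]
for k,(u,v) in (("S",(280,236)),("D",(284,242))):
    o.append(cv2.resize(pk[k]["frame"][v-30:v+30,u-30:u+30,::-1],(400,400),interpolation=2))
cv2.imwrite("pics/cr.png",np.hstack(o))
E
```

```text
tank [ 0.4913 -0.3133] [-0.6  0.2  0.8 -0.5  0.6 -1.9 -0.8  4. ]
greenL [ 0.5063 -0.3929] [-1.8 -0.4  2.7  0.3]
greenR [ 0.3862 -0.3099] [-1.1 -1.3  0.5 -0.7 -4.3  0.3  0.6  1.4]
blue [ 0.4121 -0.3879] [ 0.7 -0.8 -0.7 -0.6  0.5 -0.3 -3.   2.9]
stub_center [ 0.6722 -0.1685] [ 1.9  0.6  0.1  0.3 -3.1 -4.6  1.3 -0.6]
pot_a_center [ 0.724  -0.0423] [ 0.6 -1.2  1.2  2.5 -1.  -0.5  0.  -1.2]
dropper_center [0.6871 0.1564] [ 2.4 -1.4  2.9  3.8 -2.9 -6.7  0.  -0.7]
glue_center [ 0.6694 -0.3179] [-1.6  1.5  3.9  0.3 -0.3 -0.9  2.2 -0.2]
fig [ 0.394246   -0.12252222  0.02      ] [ 0.39944613 -0.12611321  0.015     ]
potB [0.39999244 0.12754439 0.02      ] [0.39348043 0.13214716 0.02      ]
potC [0.6631028  0.31042352 0.02      ] [0.66352496 0.31146821 0.02      ]
```

View pics/cr.png

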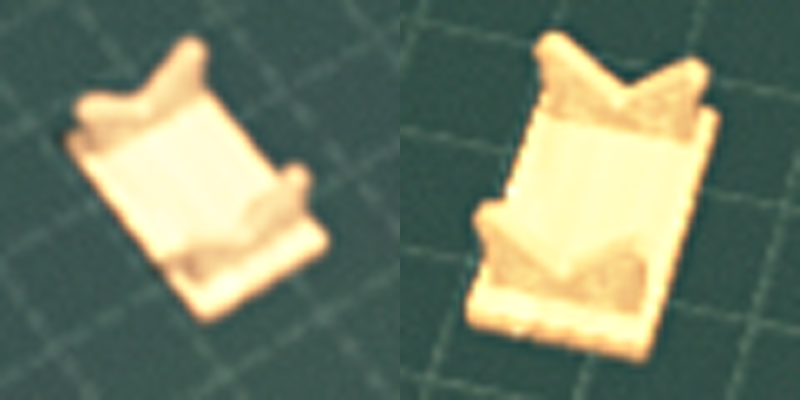

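```bash
cat > fitc.py <<'E'
from h import *
from scipy.optimize import minimize
def box(x0,x1,y0,y1,z0,z1): return np.array([[x,y,z] for x in(x0,x1) for y in(y0,y1) for z in(z0,z1)])
def cradle_parts():
    P=[box(-.031,.031,-.052,.052,0,.010)]
    for yc in(-.038,.038):
        for s in(-1,1):
            # V bottom: tangent point: axis at .055, r .022 -> vertex z=.055-.022*sqrt2=.0239
            P.append(np.array([[s*x,yc+dy,z] for dy in(-.004,.004) for x,z in((0,.01),(.027,.01),(.027,.042),(.0181,.042),(0,.0239))]))
    return P
def place(P,x,y,th):
    c,s=np.cos(th),np.sin(th); Rz=np.array([[c,-s,0],[s,c,0],[0,0,1]])
    return [p@Rz.T+[x,y,0] for p in P]
K=4
def render(p,parts,E,win):
    x0,y0,x1,y1=win; m=np.zeros(((y1-y0)*K,(x1-x0)*K),np.uint8)
    for q in parts:
        uv=(proj(p,q,E)-[x0-.5,y0-.5])*K-.5
        cv2.fillConvexPoly(m,cv2.convexHull(np.round(uv*16).astype(np.int32)),1,shift=4)
    return cv2.resize(m.astype(np.float32),None,fx=1/K,fy=1/K,interpolation=cv2.INTER_AREA)
def fitmask(views,partsf,x0,step):
    # views: (p,E,mask float crop,win)
    def cost(x):
        P=partsf(x); return sum(np.abs(render(p,P,E,w)-m).sum()/m.sum() for p,E,m,w in views)
    s=np.vstack([x0]+[np.array(x0)+np.eye(len(x0))[i]*step[i] for i in range(len(x0))])
    r=minimize(cost,x0,method="Nelder-Mead",options=dict(initial_simplex=s,xatol=1e-4,fatol=1e-4,maxiter=400)); return r.x,r.fun
def woodmask(p,win):
    x0,y0,x1,y1=win; f=p["frame"][y0:y1,x0:x1].astype(float)
    # brightness of red vs green mat
    return np.clip((f[:,:,0]-95)/90,0,1)
E
cat > run1.py <<'E'
from loc import *; from fitc import *
vs=[]
for p,w in ((S,(250,205,310,265)),(D,(252,205,315,275))):
    m=woodmask(p,w); vs.append((p,p["extrinsics"],m,w))
P=cradle_parts()
for th0 in(-.2,0,.2,.4): 
  for sub in (vs,vs[:1],vs[1:]):
    x,f=fitmask(sub,lambda x:place(P,*x),[.55,-.02,th0],[.02,.02,.2]); print(th0,x.round(4),round(f,3))
E
python3 run1.py
python3 - <<'E'
import pickle,cv2,numpy as np
pk=pickle.load(open("r.pkl","rb"))
o=[]
for k,(u,v) in (("S",(375,302)),("D",(268,365))):
    o.append(cv2.resize(pk[k]["frame"][v-40:v+40,u-40:u+40,::-1],(400,400),interpolation=2))
cv2.imwrite("pics/dk.png",np.hstack(o))
E
```

```text
-0.2 [ 0.5578 -0.0286 -0.0012] 0.15
-0.2 [ 0.5561 -0.0301 -0.0095] 0.083
-0.2 [ 0.5579 -0.0262  0.0048] 0.052
0 [ 0.5575 -0.0286  0.0032] 0.151
0 [ 0.5569 -0.0298  0.0079] 0.08
0 [ 0.5578 -0.0264  0.0011] 0.053
0.2 [ 0.5577 -0.028   0.0012] 0.15
0.2 [ 0.557  -0.0293  0.0169] 0.079
0.2 [ 5.577e-01 -2.620e-02  4.000e-04] 0.053
0.4 [ 0.5576 -0.0286  0.0011] 0.15
0.4 [ 0.5567 -0.0291 -0.0025] 0.08
0.4 [ 0.5577 -0.0262 -0.0032] 0.053
```

View pics/dk.png

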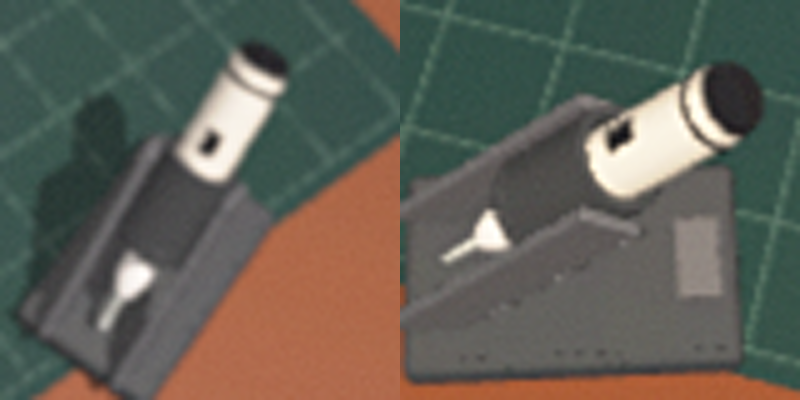

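```bash
cat > run2.py <<'E'
from loc import *
s40,c40=np.sin(np.radians(40)),np.cos(np.radians(40))
def axis(yaw): return np.array([-s40*np.cos(yaw),-s40*np.sin(yaw),c40])
def pts(x): # mouth x,y,yaw
    a=axis(x[2]); m=np.array([x[0],x[1],.107]); return np.array([m+a*(-.105),m+a*.061,m+a*-.075])
obs=[(S,[(355,327.6),(387.8,271.5),(361.5,316)]),(D,[(236.6,377.4),(296.5,343.5),(247,371.5)])]
# seam (pale end lower edge at mouth)
for sub in (obs,obs[:1],obs[1:]):
    f=lambda x: np.concatenate([((proj(p,pts(x))-np.array(o))[:2]).ravel() for p,o in sub])
    r=least_squares(f,[.55,.2,0]); print(r.x.round(4),np.degrees(r.x[2]).round(1),r.fun.round(1))
x=r.x
t,e=[tri([ray(S,obs[0][1][i]),ray(D,obs[1][1][i])]) for i in(0,1)]
print(t,e,np.linalg.norm(e-t),np.degrees(np.arccos((e-t)[2]/np.linalg.norm(e-t))))
E
python3 run2.py
```

```text
[0.4921 0.2857 0.3159] 18.1 [ 1.4 -0.   1.1  1.1  0.6 -0.9 -1.1 -1.2]
[0.4937 0.2829 0.3225] 18.5 [ 0.3 -0.5 -0.3  0.5]
[0.4911 0.2876 0.312 ] 17.9 [ 0.8  0.  -0.7  0.1]
[0.557766   0.30503299 0.02050702] [0.45283028 0.27012992 0.14724547] 0.16820334266616085 41.10695760721958
```

{"op": "move_arm", "data": {"targets": [0,0,-0.03,0,0,6,0.0854,0,0,-0.03,0,0,6,0.0854], "newtons": 60}}

```text
time_s: 1.32
tool_pos: [0.1225, -0.4802, 0.2856]
tool_rot: [-0.004, 0.719, -0.695, -0.007]
force: [1.0, -1.5, -0.2]
grip_width: 0.998
```

Run:
```python
from plant import robot
o=robot.get_obs(); print(o["time_s"],o["joint_pos"].round(3),o["tool_pos"].round(3),o["tool_rot"].round(3),[x for x in dir(robot) if x[0]!='_'])
```

```text
1.3167 [-1.321  0.228  0.129  1.488  0.     1.787] [ 0.122 -0.48   0.286] [-0.004  0.719 -0.695 -0.007] ['MotionError', 'get_obs', 'grip_depth', 'sign_off']
```

```bash
cat > plan.py <<'E'
from plant import robot
from h import *
def Rzx(z,x):
    z=np.array(z,float);z/=np.linalg.norm(z);x=np.array(x,float);x-=z*(x@z);x/=np.linalg.norm(x)
    return np.c_[x,np.cross(z,x),z]
def rows(p1,R1=None,n=None,spin=None,f=.0854,src=None):
    """linear pos, slerp orientation (or spin deg about tool z). p1 = TCP target"""
    if src is None:
        o=robot.get_obs();p0=o["tool_pos"];R0=q2R(o["tool_rot"]);j=o["joint_pos"]
    else: p0,R0=src
    p0=np.array(p0);p1=np.array(p1,float)
    if spin is not None: rv=np.array([0,0,spin])
    else: rv=R.from_matrix(R0.T@R1).as_rotvec(degrees=True)
    d=np.linalg.norm(p1-p0);a=np.linalg.norm(rv)
    if n is None: n=int(max(np.ceil(d/.035),np.ceil(a/6.5),1))
    print("dist %.4f ang %.2f n %d"%(d,a,n))
    for i in range(n):
        Ri=R0@R.from_rotvec(rv*i/n,degrees=True).as_matrix()
        s=Ri.T@(p1-p0)/n
        print(", ".join("%.4g"%v for v in list(s.round(4)+0.)+list((rv/n).round(2)+0.)+[f])+",")
    return p1,R0@R.from_rotvec(rv,degrees=True).as_matrix()
def ee(): 
    o=robot.get_obs();Rm=q2R(o["tool_rot"]); g=o["tool_pos"]-Rm[:,2]*robot.grip_depth
    print("t %.2f"%o["time_s"],"j",o["joint_pos"].round(2),"tcp",o["tool_pos"].round(4),"grasp",g.round(4),"x",Rm[:,0].round(3),"z",Rm[:,2].round(3),"F",np.round(o["force"],1),"w",round(o["grip_width"],3))
    return o,Rm,g
E
python3 - <<'E'
from plan import *
ee(); rows([.42,-.17,.32],spin=-216,n=34)
E
```

```text
t 1.32 j [-1.32  0.23  0.13  1.49  0.    1.79] tcp [ 0.1225 -0.4802  0.2856] grasp [ 0.1226 -0.4804  0.3043] x [ 0.034 -0.999 -0.016] z [-0.004  0.015 -1.   ] F [ 1.  -1.5 -0.2] w 0.998
dist 0.4312 ang 216.00 n 34
-0.0088, -0.009, -0.0009, 0, 0, -6.35, 0.0854,
-0.0078, -0.01, -0.0009, 0, 0, -6.35, 0.0854,
-0.0066, -0.0108, -0.0009, 0, 0, -6.35, 0.0854,
-0.0054, -0.0114, -0.0009, 0, 0, -6.35, 0.0854,
-0.0041, -0.012, -0.0009, 0, 0, -6.35, 0.0854,
-0.0028, -0.0123, -0.0009, 0, 0, -6.35, 0.0854,
-0.0014, -0.0126, -0.0009, 0, 0, -6.35, 0.0854,
0, -0.0126, -0.0009, 0, 0, -6.35, 0.0854,
0.0014, -0.0126, -0.0009, 0, 0, -6.35, 0.0854,
0.0028, -0.0123, -0.0009, 0, 0, -6.35, 0.0854,
0.0042, -0.0119, -0.0009, 0, 0, -6.35, 0.0854,
0.0055, -0.0114, -0.0009, 0, 0, -6.35, 0.0854,
0.0067, -0.0107, -0.0009, 0, 0, -6.35, 0.0854,
0.0078, -0.0099, -0.0009, 0, 0, -6.35, 0.0854,
0.0089, -0.009, -0.0009, 0, 0, -6.35, 0.0854,
0.0098, -0.008, -0.0009, 0, 0, -6.35, 0.0854,
0.0106, -0.0068, -0.0009, 0, 0, -6.35, 0.0854,
0.0113, -0.0056, -0.0009, 0, 0, -6.35, 0.0854,
0.0119, -0.0043, -0.0009, 0, 0, -6.35, 0.0854,
0.0123, -0.003, -0.0009, 0, 0, -6.35, 0.0854,
0.0125, -0.0016, -0.0009, 0, 0, -6.35, 0.0854,
0.0126, -0.0002, -0.0009, 0, 0, -6.35, 0.0854,
0.0126, 0.0012, -0.0009, 0, 0, -6.35, 0.0854,
0.0124, 0.0026, -0.0009, 0, 0, -6.35, 0.0854,
0.012, 0.0039, -0.0009, 0, 0, -6.35, 0.0854,
0.0115, 0.0052, -0.0009, 0, 0, -6.35, 0.0854,
0.0109, 0.0065, -0.0009, 0, 0, -6.35, 0.0854,
0.0101, 0.0076, -0.0009, 0, 0, -6.35, 0.0854,
0.0092, 0.0087, -0.0009, 0, 0, -6.35, 0.0854,
0.0081, 0.0097, -0.0009, 0, 0, -6.35, 0.0854,
0.007, 0.0105, -0.0009, 0, 0, -6.35, 0.0854,
0.0058, 0.0112, -0.0009, 0, 0, -6.35, 0.0854,
0.0045, 0.0118, -0.0009, 0, 0, -6.35, 0.0854,
0.0032, 0.0122, -0.0009, 0, 0, -6.35, 0.0854,
```

Run:
```python
from plan import *
rows([.43,-.17,.32],spin=-84,n=12)
```

```text
dist 0.4381 ang 84.00 n 12
-0.025, -0.0265, -0.0026, 0, 0, -7, 0.0854,
-0.0216, -0.0293, -0.0026, 0, 0, -7, 0.0854,
-0.0179, -0.0317, -0.0026, 0, 0, -7, 0.0854,
-0.0139, -0.0337, -0.0026, 0, 0, -7, 0.0854,
-0.0097, -0.0351, -0.0026, 0, 0, -7, 0.0854,
-0.0053, -0.036, -0.0026, 0, 0, -7, 0.0854,
-0.0009, -0.0364, -0.0026, 0, 0, -7, 0.0854,
0.0036, -0.0362, -0.0026, 0, 0, -7, 0.0854,
0.008, -0.0355, -0.0026, 0, 0, -7, 0.0854,
0.0122, -0.0343, -0.0026, 0, 0, -7, 0.0854,
0.0163, -0.0326, -0.0026, 0, 0, -7, 0.0854,
0.0202, -0.0303, -0.0026, 0, 0, -7, 0.0854,
```

{"op": "move_arm", "data": {"targets": [-0.025,-0.0265,-0.003,0,0,-7,0.0854,-0.0216,-0.0293,-0.003,0,0,-7,0.0854,-0.018,-0.0317,-0.003,0,0,-7,0.0854,-0.014,-0.0337,-0.003,0,0,-7,0.0854,-0.01,-0.035,-0.003,0,0,-7,0.0854,-0.005,-0.036,-0.003,0,0,-7,0.0854,-0.001,-0.036,-0.003,0,0,-7,0.0854,0.0036,-0.036,-0.003,0,0,-7,0.0854,0.008,-0.0355,-0.003,0,0,-7,0.0854,0.012,-0.034,-0.003,0,0,-7,0.0854,0.016,-0.0326,-0.003,0,0,-7,0.0854,0.02,-0.03,-0.003,0,0,-7,0.0854]}}

```text
time_s: 2.32
tool_pos: [0.4329, -0.1612, 0.3317]
tool_rot: [0.0, 1.0, -0.023, 0.002]
force: [0.3, -0.3, 0.6]
grip_width: 0.999
```

{"op": "move_arm", "data": {"targets": [0,0,0,0,0,-7,0.0854,0,0,0,0,0,-7,0.0854,0,0,0,0,0,-7,0.0854,0,0,0,0,0,-7,0.0854,0,0,0,0,0,-7,0.0854,0,0,0,0,0,-7,0.0854,0,0,0,0,0,-7,0.0854,0,0,0,0,0,-7,0.0854,0,0,0,0,0,-7,0.0854,0,0,0,0,0,-7,0.0854,0,0,0,0,0,-7,0.0854,0,0,0,0,0,-7,0.0854]}}

```text
time_s: 3.32
tool_pos: [0.4396, -0.1521, 0.3318]
tool_rot: [0.002, 0.747, 0.665, 0.003]
force: [0.1, -0.8, -0.3]
grip_width: 0.997
```

{"op": "move_arm", "data": {"targets": [0,0,0,0,0,-7,0.0854,0,0,0,0,0,-7,0.0854,0,0,0,0,0,-7,0.0854,0,0,0,0,0,-7,0.0854,0,0,0,0,0,-7,0.0854,0,0,0,0,0,-7,0.0854,0,0,0,0,0,-7,0.0854,0,0,0,0,0,-7,0.0854,0,0,0,0,0,-7,0.0854,0,0,0,0,0,-7,0.0854,0,0,0,0,0,-7,0.0854,0,0,0,0,0,-7,0.0854]}}

```text
time_s: 4.32
tool_pos: [0.4393, -0.152, 0.3321]
tool_rot: [0.003, 0.094, 0.996, 0.001]
force: [0.6, 0.3, 0.1]
grip_width: 0.999
```

Run:
```python
from plan import *
o,Rm,g=ee()
e=np.radians(20); Rp=Rzx([0,-np.cos(e),-np.sin(e)],[-1,0,0])
np.save("Rp.npy",Rp)
G=np.array([.491,-.313,.065]); tc=G+Rp[:,2]*robot.grip_depth
pre=tc-Rp[:,2]*.16+[0,0,.05]
print("pre",pre,tc); rows(pre,Rp)
```

```text
t 4.32 j [-0.33  0.14  0.14  1.57  0.   -1.72] tcp [ 0.4393 -0.152   0.3321] grasp [ 0.4392 -0.152   0.3508] x [-0.982  0.187 -0.006] z [ 0.007  0.001 -1.   ] F [0.6 0.3 0.1] w 0.999
pre [ 0.491      -0.18022143  0.16332745] [ 0.491      -0.33057225  0.05860422]
dist 0.1788 ang 70.79 n 11
-0.005, -0.0017, 0.0154, 6.35, -0.57, -0.87, 0.0854,
-0.0048, 0, 0.0155, 6.35, -0.57, -0.87, 0.0854,
-0.0047, 0.0016, 0.0155, 6.35, -0.57, -0.87, 0.0854,
-0.0046, 0.0032, 0.0153, 6.35, -0.57, -0.87, 0.0854,
-0.0045, 0.0048, 0.0149, 6.35, -0.57, -0.87, 0.0854,
-0.0044, 0.0064, 0.0143, 6.35, -0.57, -0.87, 0.0854,
-0.0044, 0.0079, 0.0135, 6.35, -0.57, -0.87, 0.0854,
-0.0044, 0.0093, 0.0126, 6.35, -0.57, -0.87, 0.0854,
-0.0044, 0.0105, 0.0116, 6.35, -0.57, -0.87, 0.0854,
-0.0045, 0.0117, 0.0104, 6.35, -0.57, -0.87, 0.0854,
-0.0046, 0.0127, 0.0091, 6.35, -0.57, -0.87, 0.0854,
```

{"op": "move_arm", "data": {"targets": [-0.005,-0.0017,0.0154,6.35,-0.57,-0.87,0.0854,-0.005,0,0.0155,6.35,-0.57,-0.87,0.0854,-0.005,0.0016,0.0155,6.35,-0.57,-0.87,0.0854,-0.005,0.003,0.015,6.35,-0.57,-0.87,0.0854,-0.0045,0.005,0.015,6.35,-0.57,-0.87,0.0854,-0.0044,0.0064,0.0143,6.35,-0.57,-0.87,0.0854,-0.0044,0.008,0.0135,6.35,-0.57,-0.87,0.0854,-0.0044,0.009,0.0126,6.35,-0.57,-0.87,0.0854,-0.0044,0.0105,0.0116,6.35,-0.57,-0.87,0.0854,-0.0045,0.0117,0.01,6.35,-0.57,-0.87,0.0854,-0.0046,0.0127,0.009,6.35,-0.57,-0.87,0.0854]}}

```text
time_s: 5.23
tool_pos: [0.5059, -0.1878, 0.1758]
tool_rot: [0.021, 0.009, 0.802, -0.596]
force: [0.2, -1.3, 0.1]
grip_width: 0.998
```

Run:
```python
from plan import *
from plant import eyes,spotter
o,Rm,g=ee()
p=eyes.grab_frame("wrist"); cv2.imwrite("pics/w1.png",p["frame"][:,:,::-1])
r=spotter.regions_of(p,"tank_center"); print([(x["bbox"],round(float(x["conf"]),2)) for x in r])
import pickle; pickle.dump((p,o,r),open("w1.pkl","wb"))
```

```text
t 5.23 j [ 0.2   0.64 -0.2   1.26 -1.23 -0.96] tcp [ 0.5059 -0.1878  0.1758] grasp [ 0.5055 -0.1699  0.1812] x [-0.999 -0.011 -0.045] z [ 0.023 -0.957 -0.288] F [ 0.2 -1.3  0.1] w 0.998
[([278.0, 209.7, 56.9, 140.2], 0.97), ([260.9, 160.9, 43.7, 127.0], 0.95), ([357.1, 161.5, 54.6, 128.9], 0.83), ([414.1, 204.0, 69.7, 106.8], 0.74)]
```

View pics/w1.png

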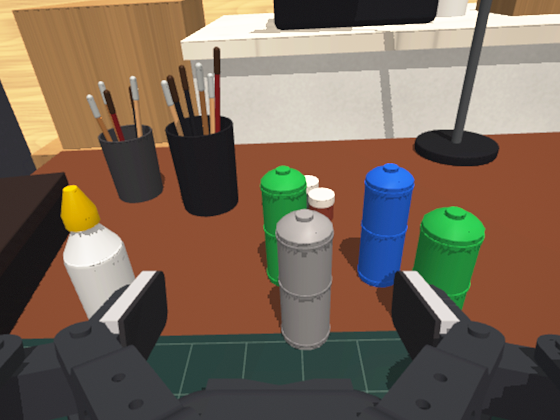

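The wrist view shows the grey tank at (305,280), with green behind at (284,225), blue at (385,225), green at (450,255) and the glue at the left. The fingers are clear.

Run:
```python
from loc import *; from plan import *
p,o,r=pickle.load(open("w1.pkl","rb"));E=wrist_ext(p,o)
m=tank(); bw=B(r[0]["bbox"]); bs=B(pk["tank_centerS"][1]["bbox"]);bd=B(pk["tank_centerD"][0]["bbox"])
rr=lambda x,useall: np.r_[bb(proj(p,m+[x[0],x[1],0],E))-bw]
s=least_squares(lambda x:rr(x,0),[.491,-.313],diff_step=1e-4); print(s.x,s.fun.round(1))
s2=least_squares(lambda x:np.r_[rr(x,0)/2,bb(proj(S,m+[x[0],x[1],0]))-bs,(bb(proj(D,m+[x[0],x[1],0]))-bd)],[.491,-.313],diff_step=1e-4,loss="soft_l1"); print(s2.x,s2.fun.round(1))
```

```text
[ 0.48937827 -0.31034112] [-0.4 -2.   0.3  1.4]
[ 0.48983376 -0.31138736] [-0.5 -1.4 -0.2  0.2  0.1  0.4  1.5 -0.4  1.  -1.4 -0.3  4.6]
```

Run:
```python
from plan import *
Rp=np.load("Rp.npy");G=np.array([.4897,-.311,.065]);tc=G+Rp[:,2]*robot.grip_depth
s=rows(tc-Rp[:,2]*.09,Rp); rows(tc,Rp,src=s)
```

```text
dist 0.0919 ang 3.24 n 3
0.0041, 0.0176, 0.0248, -1.05, 0.2, -0.12, 0.0854,
0.004, 0.0171, 0.0251, -1.05, 0.2, -0.12, 0.0854,
0.0038, 0.0167, 0.0254, -1.05, 0.2, -0.12, 0.0854,
dist 0.0900 ang 0.00 n 3
0, 0, 0.03, 0, 0, 0, 0.0854,
0, 0, 0.03, 0, 0, 0, 0.0854,
0, 0, 0.03, 0, 0, 0, 0.0854,
```

{"op": "move_arm", "data": {"targets": [0.004,0.0176,0.025,-1.05,0.2,-0.1,0.0854,0.004,0.017,0.025,-1.05,0.2,-0.1,0.0854,0.004,0.017,0.025,-1.05,0.2,-0.1,0.0854,0,0,0,0,0,0,0.0854]}}

```text
time_s: 5.67
tool_pos: [0.4939, -0.2428, 0.0898]
tool_rot: [0.002, -0.002, 0.823, -0.568]
force: [-0.4, -0.5, -0.1]
grip_width: 1.0
```

Run:
```python
from plan import *
ee()
Rp=np.load("Rp.npy");G=np.array([.4897,-.311,.065]);tc=G+Rp[:,2]*robot.grip_depth
rows(tc,Rp)
```

```text
t 5.67 j [ 0.08  0.67 -0.36  0.74 -1.2  -1.35] tcp [ 0.4939 -0.2428  0.0898] grasp [ 0.4938 -0.2253  0.0964] x [-1.    -0.005 -0.002] z [ 0.005 -0.935 -0.354] F [-0.4 -0.5 -0.1] w 1.0
dist 0.0914 ang 0.80 n 3
0.0016, -0.0004, 0.0304, 0.24, 0.1, 0, 0.0854,
0.0015, -0.0003, 0.0304, 0.24, 0.1, 0, 0.0854,
0.0014, -0.0001, 0.0304, 0.24, 0.1, 0, 0.0854,
```

{"op": "move_arm", "data": {"targets": [0.0016,0,0.03,0.2,0.1,0,0.0854,0.0015,0,0.03,0.2,0.1,0,0.0854,0.0014,0,0.03,0.2,0.1,0,0.0854,0,0,0,0,0,0,0.0854]}}

```text
time_s: 6.0
tool_pos: [0.4983, -0.3239, 0.0768]
tool_rot: [0.012, 0.006, 0.821, -0.57]
force: [-0.3, -0.2, -0.5]
grip_width: 1.004
```

Run:
```python
from plan import *
from plant import eyes
ee()
Rp=np.load("Rp.npy");G=np.array([.4897,-.311,.065]);tc=G+Rp[:,2]*robot.grip_depth
rows(tc,Rp)
p=eyes.grab_frame("wrist"); cv2.imwrite("pics/w2.png",p["frame"][:,:,::-1])
```

```text
t 6.00 j [-0.08  0.65 -0.48  0.19 -1.2  -1.8 ] tcp [ 0.4983 -0.3239  0.0768] grasp [ 0.498  -0.3064  0.0833] x [-1.    -0.003 -0.027] z [ 0.013 -0.937 -0.349] F [-0.3 -0.2 -0.5] w 1.004
dist 0.0207 ang 1.61 n 1
0.0091, 0.0152, 0.0106, 0.44, 0.71, -1.37, 0.0854,
```

View pics/w2.png

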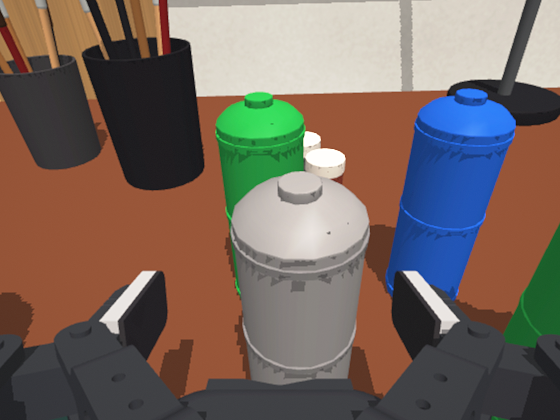

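The tank at (300,290) stands between the open fingers, green and blue beyond it. I correct by about 2 cm before closing.

{"op": "move_arm", "data": {"targets": [0.0046,0.0076,0.0053,0.2,0.35,-0.7,0.0854,0.0046,0.0076,0.0053,0.2,0.35,-0.7,0.0854,0,0,0,0,0,0,0.0854]}}

```text
time_s: 6.3
tool_pos: [0.4933, -0.3272, 0.0676]
tool_rot: [0.004, 0.002, 0.819, -0.573]
force: [-0.2, 0.6, 0.1]
grip_width: 0.997
```

Run:
```python
from plan import *
ee()
Rp=np.load("Rp.npy");G=np.array([.4897,-.311,.065]);tc=G+Rp[:,2]*robot.grip_depth
rows(tc,Rp)
```

```text
t 6.30 j [-0.09  0.67 -0.49  0.16 -1.21 -1.82] tcp [ 0.4933 -0.3272  0.0676] grasp [ 0.4932 -0.3097  0.074 ] x [-1.    -0.002 -0.009] z [ 0.005 -0.939 -0.343] F [-0.2  0.6  0.1] w 0.997
dist 0.0098 ang 0.53 n 1
0.0037, 0.008, 0.0043, 0.06, 0.28, -0.44, 0.0854,
```

{"op": "move_arm", "data": {"targets": [0.0037,0.008,0.0045,0,0.3,-0.4,0.0854,0.002,0.004,0.002,0,0.1,-0.2,0.0854,0,0,0,0,0,0,0.0854]}}

```text
time_s: 6.55
tool_pos: [0.4891, -0.3275, 0.0539]
tool_rot: [-0.001, -0.002, 0.82, -0.573]
force: [0.1, 0.6, -0.9]
grip_width: 0.997
```

Run:
```python
from plan import *
ee()
Rp=np.load("Rp.npy");G=np.array([.4897,-.311,.065]);tc=G+Rp[:,2]*robot.grip_depth
rows(tc,Rp)
```

```text
t 6.55 j [-0.09  0.7  -0.5   0.14 -1.21 -1.83] tcp [ 0.4891 -0.3275  0.0539] grasp [ 0.4891 -0.3099  0.0603] x [-1.    -0.003  0.004] z [ 0.001 -0.939 -0.344] F [ 0.1  0.6 -0.9] w 0.997
dist 0.0049 ang 0.30 n 1
-0.0005, -0.0048, -0.0006, 0.1, 0.06, 0.28, 0.0854,
```

{"op": "move_arm", "data": {"targets": [0,-0.004,-0.0005,0.1,0,0.2,0.0854,0,0,0,0,0,0,0.035,0,0,0,0,0,0,0.035,0,0,0,0,0,0,0.035,0,0,0,0,0,0,0.035,0,0,0,0,0,0,0.035,0,0,0,0,0,0,0.035,0,0,0,0,0,0,0.035], "newtons": 60}}

```text
time_s: 7.22
tool_pos: [0.4894, -0.3271, 0.0566]
tool_rot: [-0.001, -0.003, 0.819, -0.573]
force: [0.6, -0.0, 0.3]
grip_width: 0.495
```

Run:
```python
from plan import *
from plant import eyes
ee()
p=eyes.grab_frame("wrist"); cv2.imwrite("pics/w3.png",p["frame"][:,:,::-1])
```

```text
t 7.22 j [-0.09  0.69 -0.5   0.14 -1.21 -1.83] tcp [ 0.4894 -0.3271  0.0566] grasp [ 0.4894 -0.3096  0.063 ] x [-1.    -0.004  0.005] z [ 0.002 -0.94  -0.342] F [ 0.6 -0.   0.3] w 0.495
```

View pics/w3.png

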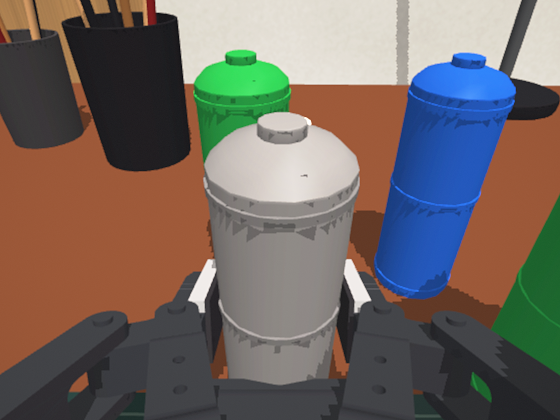

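Run:
```python
from loc import *; from plan import *
from plant import eyes,spotter
o,Rm,g=ee()
p=eyes.grab_frame("wrist");E=wrist_ext(p,o)
for uv in((283,118),(283,121),(283,124)): print(onz(p,uv,.130,E).round(4))
r=spotter.regions_of(p,"tank_center"); print([(x["bbox"],round(float(x["conf"]),2)) for x in r])
for y in(-.307,-.309,-.311,-.313): 
    uv=proj(p,cyl(.022,.118)+[.4895,y,0],E); print(y,bb(uv[48:]).round(1), proj(p,[[.4895,y+.022,.065]],E).round(1))
# seam nearest point predicted row; and lift rows
rows(o["tool_pos"]+[0,.02,.15],Rm)
```

```text
t 7.27 j [-0.09  0.69 -0.5   0.14 -1.21 -1.83] tcp [ 0.4894 -0.3272  0.0566] grasp [ 0.4894 -0.3096  0.063 ] x [-1.    -0.004  0.004] z [ 0.002 -0.94  -0.342] F [ 1.   0.4 -0.3] w 0.495
[ 0.489  -0.3126  0.13  ]
[ 0.489  -0.3104  0.13  ]
[ 0.489  -0.3084  0.13  ]
[([475.9, 191.9, 81.9, 207.4], 0.76), ([204.2, 113.2, 158.2, 273.5], 0.67), ([194.9, 46.9, 97.5, 118.4], 0.62)]
-0.307 [199.6 135.2 362.2 213.7] [[279.5 354.6]]
-0.309 [200.9 132.7 360.9 208.7] [[279.5 348.9]]
-0.311 [202.2 130.3 359.6 203.9] [[279.5 343.4]]
-0.313 [203.4 128.  358.4 199.3] [[279.5 338.1]]
dist 0.1513 ang 0.00 n 5
0.0001, -0.0268, -0.014, 0, 0, 0, 0.0854,
0.0001, -0.0268, -0.014, 0, 0, 0, 0.0854,
0.0001, -0.0268, -0.014, 0, 0, 0, 0.0854,
0.0001, -0.0268, -0.014, 0, 0, 0, 0.0854,
0.0001, -0.0268, -0.014, 0, 0, 0, 0.0854,
```

{"op": "move_arm", "data": {"targets": [0,-0.0268,-0.014,0,0,0,0.035,0,-0.0268,-0.014,0,0,0,0.035,0,-0.0268,-0.014,0,0,0,0.035,0,-0.0268,-0.014,0,0,0,0.035,0,-0.0268,-0.014,0,0,0,0.035,0,-0.0268,-0.014,0,0,0,0.035]}}

```text
time_s: 7.87
tool_pos: [0.4848, -0.3029, 0.23]
tool_rot: [-0.012, -0.01, 0.822, -0.569]
force: [1.0, 0.4, -0.7]
grip_width: 0.496
```

Run:
```python
from plan import *
o,Rm,g=ee()
e=np.radians(20); Rq=Rzx([0,np.sin(e),-np.cos(e)],[-1,0,0]); np.save("Rq.npy",Rq)
C=np.array([.557,-.028,.16]); t=C-Rq@[0,-.0022,-.0185]
print(t); rows(t,Rq,n=18,f=.035)
```

```text
t 7.87 j [-0.04  0.39 -0.36  0.75 -1.21 -1.69] tcp [ 0.4848 -0.3029  0.23  ] grasp [ 0.485  -0.2854  0.2365] x [-1.    -0.003  0.031] z [-0.008 -0.936 -0.352] F [ 1.   0.4 -0.7] w 0.496
[ 0.557      -0.0196053   0.14336813]
dist 0.3049 ang 89.43 n 18
-0.0042, 0.0099, -0.0131, -4.97, -0.09, 0.05, 0.035,
-0.0042, 0.011, -0.0122, -4.97, -0.09, 0.05, 0.035,
-0.0042, 0.012, -0.0112, -4.97, -0.09, 0.05, 0.035,
-0.0042, 0.013, -0.0101, -4.97, -0.09, 0.05, 0.035,
-0.0042, 0.0138, -0.0089, -4.97, -0.09, 0.05, 0.035,
-0.0042, 0.0145, -0.0077, -4.97, -0.09, 0.05, 0.035,
-0.0042, 0.0151, -0.0064, -4.97, -0.09, 0.05, 0.035,
-0.0042, 0.0156, -0.005, -4.97, -0.09, 0.05, 0.035,
-0.0042, 0.016, -0.0037, -4.97, -0.09, 0.05, 0.035,
-0.0042, 0.0163, -0.0022, -4.97, -0.09, 0.05, 0.035,
-0.0042, 0.0164, -0.0008, -4.97, -0.09, 0.05, 0.035,
-0.0042, 0.0164, 0.0006, -4.97, -0.09, 0.05, 0.035,
-0.0042, 0.0163, 0.002, -4.97, -0.09, 0.05, 0.035,
-0.0041, 0.0161, 0.0034, -4.97, -0.09, 0.05, 0.035,
-0.0041, 0.0157, 0.0048, -4.97, -0.09, 0.05, 0.035,
-0.0041, 0.0152, 0.0062, -4.97, -0.09, 0.05, 0.035,
-0.0041, 0.0146, 0.0075, -4.97, -0.09, 0.05, 0.035,
-0.004, 0.0139, 0.0087, -4.97, -0.09, 0.05, 0.035,
```

{"op": "move_arm", "data": {"targets": [-0.004,0.01,-0.013,-5,0,0,0.035,-0.004,0.011,-0.012,-5,0,0,0.035,-0.004,0.012,-0.011,-5,0,0,0.035,-0.004,0.013,-0.01,-5,0,0,0.035,-0.004,0.014,-0.009,-5,0,0,0.035,-0.004,0.0145,-0.008,-5,0,0,0.035,-0.004,0.015,-0.0065,-5,0,0,0.035,-0.004,0.0156,-0.005,-5,0,0,0.035,-0.004,0.016,-0.0037,-5,0,0,0.035,-0.004,0.0163,-0.002,-5,0,0,0.035]}}

```text
time_s: 8.7
tool_pos: [0.5233, -0.1338, 0.1893]
tool_rot: [-0.011, -0.004, 0.989, -0.147]
force: [0.7, -0.2, -1.6]
grip_width: 0.497
```

Run:
```python
from plan import *
o,Rm,g=ee()
Rq=np.load("Rq.npy")
C=np.array([.557,-.028,.15]); t=C-Rq@[0,-.0022,-.0185]
rows(t,Rq,n=9,f=.035)
```

```text
t 8.70 j [-0.09  0.33 -0.02  1.22 -0.3  -1.67] tcp [ 0.5233 -0.1338  0.1893] grasp [ 0.5236 -0.1284  0.2072] x [-1.    -0.005  0.023] z [-0.021 -0.291 -0.956] F [ 0.7 -0.2 -1.6] w 0.497
dist 0.1316 ang 36.96 n 9
-0.004, 0.0139, 0.0022, -4.1, -0.15, 0.03, 0.035,
-0.0039, 0.0137, 0.0032, -4.1, -0.15, 0.03, 0.035,
-0.0039, 0.0135, 0.0042, -4.1, -0.15, 0.03, 0.035,
-0.0039, 0.0131, 0.0051, -4.1, -0.15, 0.03, 0.035,
-0.0039, 0.0127, 0.0061, -4.1, -0.15, 0.03, 0.035,
-0.0039, 0.0123, 0.007, -4.1, -0.15, 0.03, 0.035,
-0.0038, 0.0117, 0.0078, -4.1, -0.15, 0.03, 0.035,
-0.0038, 0.0111, 0.0087, -4.1, -0.15, 0.03, 0.035,
-0.0038, 0.0105, 0.0094, -4.1, -0.15, 0.03, 0.035,
```

{"op": "move_arm", "data": {"targets": [-0.004,0.014,0.002,-4.1,-0.15,0,0.035,-0.004,0.0137,0.003,-4.1,-0.15,0,0.035,-0.004,0.0135,0.004,-4.1,-0.15,0,0.035,-0.004,0.013,0.005,-4.1,-0.15,0,0.035,-0.004,0.0127,0.006,-4.1,-0.15,0,0.035,-0.004,0.0123,0.007,-4.1,-0.15,0,0.035,-0.004,0.012,0.0078,-4.1,-0.15,0,0.035,-0.004,0.011,0.0087,-4.1,-0.15,0,0.035,-0.004,0.0105,0.0094,-4.1,-0.15,0,0.035,0,0,0,0,0,0,0.035]}}

```text
time_s: 9.53
tool_pos: [0.5574, -0.0147, 0.1316]
tool_rot: [-0.001, -0.001, 0.982, 0.188]
force: [-0.5, -0.2, -2.2]
grip_width: 0.493
```

Run:
```python
from plan import *
from plant import eyes
import pickle
o,Rm,g=ee()
Rq=np.load("Rq.npy")
C=np.array([.557,-.028,.15]); t=C-Rq@[0,-.0022,-.0185]
rows(t,Rq,f=.035)
v={}
for n in("wrist","side","scene"):
    p=eyes.grab_frame(n); cv2.imwrite(f"pics/{n}4.png",p["frame"][:,:,::-1]); v[n]=p
pickle.dump((v,o),open("v4.pkl","wb"))
a=cv2.resize(v["side"]["frame"][150:290,210:350],(400,400),interpolation=2);b=cv2.resize(v["scene"]["frame"][150:290,210:350],(400,400),interpolation=2)
cv2.imwrite("pics/m4.png",np.hstack([a,b])[:,:,::-1])
```

```text
t 9.53 j [-0.22  0.48  0.02  1.21  0.37 -1.81] tcp [ 0.5574 -0.0147  0.1316] grasp [ 0.5575 -0.0216  0.149 ] x [-1.    -0.002  0.002] z [-0.003  0.369 -0.929] F [-0.5 -0.2 -2.2] w 0.493
dist 0.0052 ang 1.66 n 1
0.0004, -0.0039, -0.0034, 1.65, -0.15, 0.07, 0.035,
```

View pics/wrist4.png

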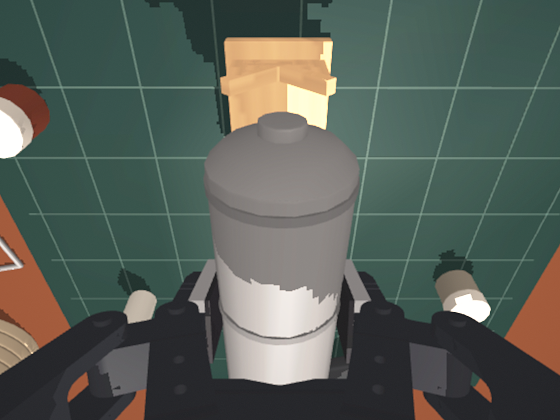

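View pics/m4.png

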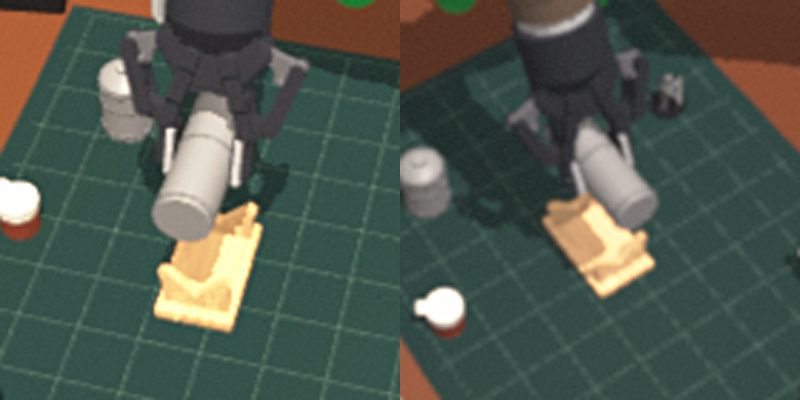

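The wrist view shows the tank's cap at (283,118), exactly as after the grasp, so it hasn't slipped. The cradle's far saddle is at (278,78) and the board end at row 38. I use these to refine the cradle position.

Run:
```python
from h import *; from fitc import *
import pickle
v,o=pickle.load(open("v4.pkl","rb")); p=v["wrist"]; E=wrist_ext(p,o)
for uv in((226,38),(330,38),(278,38),(232,130),(327,130)): print(uv,onz(p,uv,.010,E).round(4),onz(p,uv,0,E).round(4))
for c in ([.557,-.028,0],[.557,-.026,0],[.557,-.030,0],[.557,-.028,.02]):
    P=place(cradle_parts(),*c); print(c,proj(p,P[0],E).round(0).tolist()); print([ [q.round(0).tolist() for q in proj(p,place([np.array([[s*.027,-.042,.042],[s*.027,-.034,.042],[0,-.042,.0239]])],*c)[0],E)] for s in(-1,1)])
cv2.imwrite("pics/w4c.png",cv2.resize(p["frame"][25:140,200:360,::-1],None,fx=5,fy=5,interpolation=2))
```

```text
(226, 38) [ 0.5874 -0.0801  0.01  ] [ 0.5886 -0.0781  0.    ]
(330, 38) [ 0.5288 -0.0803  0.01  ] [ 0.5275 -0.0782  0.    ]
(278, 38) [ 0.5581 -0.0802  0.01  ] [ 0.5581 -0.0781  0.    ]
(232, 130) [ 0.588  -0.0247  0.01  ] [ 0.5893 -0.0202  0.    ]
(327, 130) [ 0.5261 -0.0248  0.01  ] [ 0.5247 -0.0203  0.    ]
[0.557, -0.028, 0] [[333.0, 35.0], [335.0, 39.0], [321.0, 185.0], [322.0, 193.0], [227.0, 34.0], [225.0, 38.0], [238.0, 185.0], [237.0, 192.0]]
[[[333.0, 74.0], [331.0, 89.0], [280.0, 64.0]], [[227.0, 74.0], [229.0, 89.0], [280.0, 64.0]]]
[0.557, -0.026, 0] [[332.0, 38.0], [335.0, 42.0], [320.0, 187.0], [322.0, 195.0], [227.0, 38.0], [225.0, 42.0], [238.0, 187.0], [237.0, 195.0]]
[[[333.0, 78.0], [331.0, 93.0], [280.0, 67.0]], [[228.0, 77.0], [229.0, 93.0], [280.0, 67.0]]]
[0.557, -0.03, 0] [[333.0, 31.0], [335.0, 35.0], [321.0, 183.0], [322.0, 190.0], [227.0, 31.0], [225.0, 34.0], [238.0, 183.0], [237.0, 190.0]]
[[[333.0, 70.0], [332.0, 86.0], [280.0, 60.0]], [[227.0, 69.0], [228.0, 85.0], [280.0, 60.0]]]
[0.557, -0.028, 0.02] [[331.0, 34.0], [333.0, 37.0], [322.0, 184.0], [323.0, 192.0], [225.0, 36.0], [223.0, 39.0], [239.0, 186.0], [238.0, 193.0]]
[[[331.0, 73.0], [330.0, 88.0], [278.0, 64.0]], [[226.0, 75.0], [227.0, 90.0], [278.0, 64.0]]]
```

View pics/w4c.png

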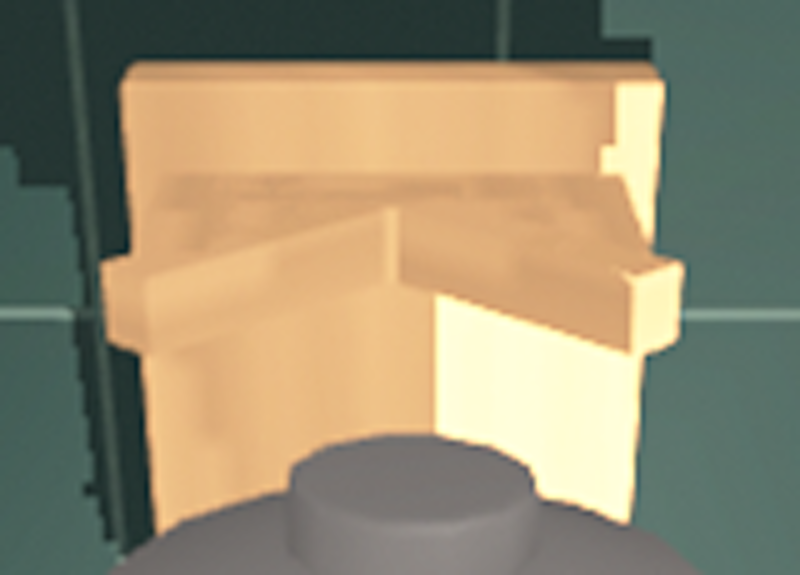

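Run:
```python
from plan import *
o,Rm,g=ee()
Rq=np.load("Rq.npy")
C=np.array([.558,-.0262,.072]); t=C-Rq@[0,-.0022,-.0185]
rows(t,Rq,f=.035,n=5)
```

```text
t 9.68 j [-0.22  0.47  0.03  1.21  0.37 -1.81] tcp [ 0.5585 -0.0148  0.1343] grasp [ 0.5585 -0.0216  0.1517] x [-1.    -0.003 -0.002] z [ 0.001  0.366 -0.931] F [ 0.4  0.2 -1. ] w 0.5
dist 0.0790 ang 1.47 n 5
0.0001, -0.0063, 0.0145, 0.29, 0.01, 0.04, 0.035,
0.0001, -0.0063, 0.0145, 0.29, 0.01, 0.04, 0.035,
0.0001, -0.0062, 0.0145, 0.29, 0.01, 0.04, 0.035,
0.0001, -0.0061, 0.0146, 0.29, 0.01, 0.04, 0.035,
0.0001, -0.006, 0.0146, 0.29, 0.01, 0.04, 0.035,
```

{"op": "move_arm", "data": {"targets": [0,-0.0063,0.0145,0.3,0,0,0.035,0,-0.0063,0.0145,0.3,0,0,0.035,0,-0.0062,0.0145,0.3,0,0,0.035,0,-0.006,0.0145,0.3,0,0,0.035,0,-0.006,0.0145,0.3,0,0,0.035,0,0,0,0,0,0,0.035,0,0,0,0,0,0,0.035]}}

```text
time_s: 10.27
tool_pos: [0.5634, -0.0196, 0.0612]
tool_rot: [0.008, -0.005, 0.986, 0.165]
force: [-0.3, -0.8, -0.7]
grip_width: 0.499
```

```bash
cat > z.py <<'E'
from plan import *
import sys
o,Rm,g=ee(); print("tankC",(o["tool_pos"]+Rm@[0,-.0022,-.0185]).round(4),"axis",(Rm@[.004,-.94,-.342]).round(3), "tau",o["ft_torque"].round(2))
Rq=np.load("Rq.npy")
C=np.array([.558,-.0262,float(sys.argv[1])]); t=C-Rq@[0,-.0022,-.0185]
rows(t,Rq,f=.035,n=int(sys.argv[2]))
E
python3 z.py .056 4
```

```text
t 10.27 j [-0.21  0.53 -0.07  1.02  0.33 -1.8 ] tcp [ 0.5634 -0.0196  0.0612] grasp [ 0.5631 -0.0257  0.0788] x [-1.    -0.007 -0.017] z [ 0.014  0.326 -0.945] F [-0.3 -0.8 -0.7] w 0.499
tankC [ 0.5631 -0.0277  0.0779] axis [ 0.003 -1.     0.017] tau [-0.41 -0.03 -0.03]
dist 0.0225 ang 1.44 n 4
0.0014, -0.0013, 0.0053, -0.24, 0.2, 0.18, 0.035,
0.0014, -0.0014, 0.0053, -0.24, 0.2, 0.18, 0.035,
0.0014, -0.0014, 0.0053, -0.24, 0.2, 0.18, 0.035,
0.0014, -0.0014, 0.0053, -0.24, 0.2, 0.18, 0.035,
```

{"op": "move_arm", "data": {"targets": [0.0035,-0.001,0.003,-0.5,0.4,0.4,0.035,0.0025,-0.001,0.003,-0.5,0.4,0.4,0.035,0,0,0,0,0,0,0.035,0,0,0,0,0,0,0.035]}}

```text
time_s: 10.6
tool_pos: [0.5591, -0.0197, 0.0586]
tool_rot: [0.002, 0.0, 0.985, 0.174]
force: [-0.1, 0.3, -1.3]
grip_width: 0.5
```

```bash
python3 z.py .057 3
```

```text
t 10.60 j [-0.22  0.54 -0.07  1.03  0.34 -1.8 ] tcp [ 0.5591 -0.0197  0.0586] grasp [ 0.559  -0.0261  0.0762] x [-1.     0.001 -0.004] z [ 0.004  0.342 -0.94 ] F [-0.1  0.3 -1.3] w 0.5
tankC [ 0.559  -0.0281  0.0752] axis [-0.005 -1.    -0.   ] tau [-0.4  -0.01 -0.01]
dist 0.0184 ang 0.24 n 3
0.0004, -0.0015, 0.0059, 0, 0.08, 0, 0.035,
0.0004, -0.0015, 0.0059, 0, 0.08, 0, 0.035,
0.0004, -0.0015, 0.0059, 0, 0.08, 0, 0.035,
```

{"op": "move_arm", "data": {"targets": [0.0004,-0.0015,0.0055,0,0,0,0.035,0.0004,-0.0015,0.0055,0,0,0,0.035,0.0003,-0.001,0.005,0,0,0,0.035,0,0,0,0,0,0,0.035]}}

```text
time_s: 10.93
tool_pos: [0.5593, -0.0185, 0.0424]
tool_rot: [0.004, 0.0, 0.985, 0.173]
force: [-0.9, 1.0, -1.3]
grip_width: 0.498
```

```bash
python3 z.py .0545 2
```

```text
t 10.93 j [-0.22  0.56 -0.09  0.99  0.34 -1.8 ] tcp [ 0.5593 -0.0185  0.0424] grasp [ 0.5591 -0.0249  0.0599] x [-1.     0.002 -0.007] z [ 0.008  0.341 -0.94 ] F [-0.9  1.  -1.3] w 0.498
tankC [ 0.5591 -0.0269  0.059 ] axis [-0.006 -1.     0.   ] tau [-0.31  0.06  0.06]
dist 0.0047 ang 0.44 n 2
0.0007, -0.0004, 0.0022, -0.02, 0.22, 0.01, 0.035,
0.0006, -0.0004, 0.0022, -0.02, 0.22, 0.01, 0.035,
```

{"op": "move_arm", "data": {"targets": [0.0008,-0.0003,0.0025,0,0.2,0,0.035,0.0006,-0.0003,0.002,0,0.2,0,0.035,0,0,0,0,0,0,0.035]}}

```text
time_s: 11.18
tool_pos: [0.5583, -0.018, 0.0415]
tool_rot: [0.002, -0.0, 0.985, 0.174]
force: [-0.1, 0.3, -1.3]
grip_width: 0.494
```

```bash
python3 z.py .0545 1
python3 - <<'E'
from plant import eyes
import cv2,numpy as np
v={n:eyes.grab_frame(n) for n in("side","scene","wrist")}
a=cv2.resize(v["side"]["frame"][190:280,240:330],(400,400),interpolation=2);b=cv2.resize(v["scene"]["frame"][185:275,235:325],(400,400),interpolation=2)
cv2.imwrite("pics/m5.png",np.hstack([a,b])[:,:,::-1]); cv2.imwrite("pics/w5.png",v["wrist"]["frame"][:,:,::-1])
E
```

```text
t 11.18 j [-0.22  0.56 -0.09  0.99  0.34 -1.8 ] tcp [ 0.5583 -0.018   0.0415] grasp [ 0.5582 -0.0244  0.059 ] x [-1.    -0.    -0.003] z [ 0.003  0.342 -0.94 ] F [-0.1  0.3 -1.3] w 0.494
tankC [ 0.5583 -0.0264  0.0581] axis [-0.004 -1.    -0.   ] tau [-0.43  0.07  0.03]
dist 0.0036 ang 0.19 n 1
0.0003, -0.0011, 0.0034, 0.02, 0.17, 0.08, 0.035,
```

View pics/m5.png

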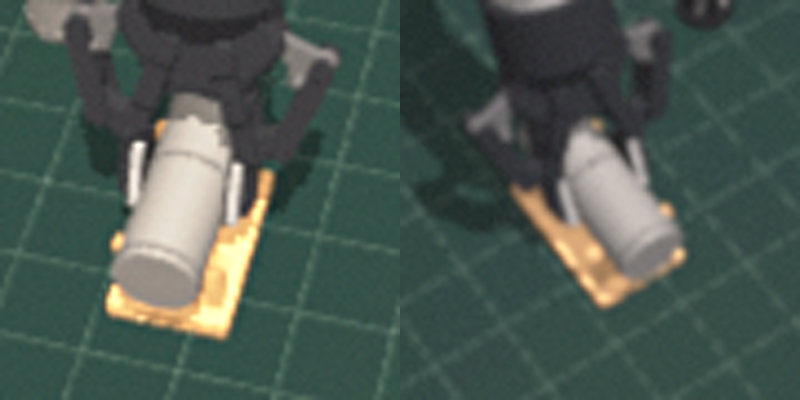

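View pics/w5.png

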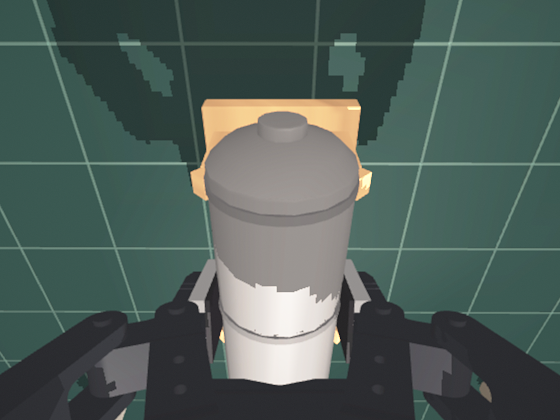

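The views show the tank hanging just over both saddles, with the saddle arms at (192,182) and (371,180) and the cap at (283,125), so it is centred. I lower it until contact.

{"op": "move_arm", "data": {"targets": [0.0003,-0.0007,0.0025,0,0.1,0,0.035,0,-0.0005,0.0015,0,0.1,0,0.035,0,0,0,0,0,0,0.035]}}

```text
time_s: 11.58
tool_pos: [0.5584, -0.018, 0.0415]
tool_rot: [0.001, -0.0, 0.985, 0.175]
force: [-0.5, 0.8, -1.4]
grip_width: 0.495
```

```bash
python3 z.py .054 1
```

```text
t 11.58 j [-0.22  0.56 -0.09  1.    0.34 -1.8 ] tcp [ 0.5584 -0.018   0.0415] grasp [ 0.5584 -0.0245  0.0591] x [-1.    -0.    -0.002] z [ 0.002  0.344 -0.939] F [-0.5  0.8 -1.4] w 0.495
tankC [ 0.5584 -0.0265  0.0581] axis [-0.004 -1.    -0.002] tau [-0.4   0.07 -0.01]
dist 0.0042 ang 0.17 n 1
0.0004, -0.0012, 0.004, 0.1, 0.12, 0.06, 0.035,
```

{"op": "move_arm", "data": {"targets": [0.0003,-0.001,0.003,0,0.1,0,0.035,0,-0.0007,0.003,0,0,0,0.035]}}

```text
time_s: 11.75
tool_pos: [0.5585, -0.018, 0.0407]
tool_rot: [0.002, -0.0, 0.985, 0.175]
force: [-12.7, -7.6, 30.2]
grip_width: 0.498
```

```bash
python3 z.py .054 1
```

```text
t 11.75 j [-0.22  0.56 -0.09  0.99  0.34 -1.8 ] tcp [ 0.5585 -0.018   0.0407] grasp [ 0.5585 -0.0244  0.0582] x [-1.    -0.    -0.004] z [ 0.003  0.345 -0.938] F [-12.7  -7.6  30.2] w 0.498
tankC [ 0.5585 -0.0264  0.0573] axis [-0.004 -1.    -0.004] tau [0.42 2.3  1.22]
dist 0.0033 ang 0.29 n 1
0.0005, -0.001, 0.0032, 0.2, 0.2, 0.07, 0.035,
```

{"op": "move_arm", "data": {"targets": [0.0015,0,-0.0012,0,0,0,0.035,0,0,0,0,0,0,0.035]}}

```text
time_s: 11.92
tool_pos: [0.5578, -0.0188, 0.0429]
tool_rot: [0.003, -0.0, 0.985, 0.175]
force: [-0.5, -0.4, -1.7]
grip_width: 0.501
```

```bash
python3 z.py .054 1
```

```text
t 11.92 j [-0.22  0.56 -0.09  0.99  0.34 -1.8 ] tcp [ 0.5578 -0.0188  0.0429] grasp [ 0.5577 -0.0253  0.0604] x [-1.     0.    -0.006] z [ 0.006  0.345 -0.939] F [-0.5 -0.4 -1.7] w 0.501
tankC [ 0.5577 -0.0273  0.0595] axis [-0.004 -1.    -0.003] tau [-0.41  0.03 -0.04]
dist 0.0056 ang 0.39 n 1
-0.0002, -0.0009, 0.0055, 0.16, 0.34, 0.1, 0.035,
```

{"op": "move_arm", "data": {"targets": [0.0008,-0.0008,0.003,0,0.2,0,0.035,0.0004,-0.0006,0.002,0,0.1,0,0.035]}}

```text
time_s: 12.08
tool_pos: [0.558, -0.0186, 0.0404]
tool_rot: [0.002, -0.001, 0.984, 0.175]
force: [-10.1, -5.9, 27.2]
grip_width: 0.503
```

```bash
python3 z.py .054 1
```

```text
t 12.08 j [-0.22  0.56 -0.09  0.99  0.34 -1.8 ] tcp [ 0.558  -0.0186  0.0404] grasp [ 0.558  -0.0251  0.058 ] x [-1.    -0.002 -0.005] z [ 0.004  0.345 -0.938] F [-10.1  -5.9  27.2] w 0.503
tankC [ 0.558 -0.027  0.057] axis [-0.002 -1.    -0.004] tau [0.34 2.   1.24]
dist 0.0032 ang 0.38 n 1
0.0001, -0.0003, 0.0032, 0.2, 0.24, 0.21, 0.035,
```

{"op": "move_arm", "data": {"targets": [0.002,0,-0.0005,0,0,0,0.035,0.001,0,0,0,0,0,0.035]}}

```text
time_s: 12.25
tool_pos: [0.5574, -0.0189, 0.0415]
tool_rot: [0.005, -0.002, 0.985, 0.175]
force: [0.4, -0.1, 1.2]
grip_width: 0.496
```

```bash
python3 z.py .054 1
```

```text
t 12.25 j [-0.22  0.56 -0.1   0.99  0.35 -1.81] tcp [ 0.5574 -0.0189  0.0415] grasp [ 0.5572 -0.0253  0.0591] x [-1.    -0.003 -0.01 ] z [ 0.008  0.345 -0.938] F [ 0.4 -0.1  1.2] w 0.496
tankC [ 0.5572 -0.0273  0.0582] axis [-0.001 -1.    -0.004] tau [-0.33 -0.12  0.02]
dist 0.0044 ang 0.62 n 1
-0.0006, -0.0005, 0.0043, 0.19, 0.49, 0.34, 0.035,
```

{"op": "move_arm", "data": {"targets": [0.0012,-0.0012,0.0025,0.2,0.3,0,0.035,0.0006,-0.001,0.0015,0.1,0.2,0,0.035]}}

```text
time_s: 12.42
tool_pos: [0.558, -0.019, 0.0404]
tool_rot: [0.003, -0.004, 0.985, 0.174]
force: [-5.4, -3.1, 17.9]
grip_width: 0.499
```

```bash
python3 z.py .054 1
```

```text
t 12.42 j [-0.22  0.56 -0.09  0.99  0.34 -1.81] tcp [ 0.558  -0.019   0.0404] grasp [ 0.5579 -0.0254  0.058 ] x [-1.    -0.006 -0.007] z [ 0.005  0.342 -0.94 ] F [-5.4 -3.1 17.9] w 0.499
tankC [ 0.5579 -0.0274  0.057 ] axis [ 0.002 -1.    -0.001] tau [0.38 1.21 0.83]
dist 0.0033 ang 0.56 n 1
0, 0.0001, 0.0033, 0.02, 0.28, 0.49, 0.035,
```

{"op": "move_arm", "data": {"targets": [0,0,0,0,0,0,0.047,0,0,0,0,0,0,0.05,0,0,0,0,0,0,0.055,0,0,0,0,0,0,0.06,0,0,0,0,0,0,0.068]}}

```text
time_s: 12.83
tool_pos: [0.5568, -0.018, 0.0372]
tool_rot: [0.001, -0.004, 0.985, 0.174]
force: [0.2, 1.1, -0.3]
grip_width: 0.794
```

Run:
```python
from plan import *
from plant import eyes
import pickle
o,Rm,g=ee()
v={n:eyes.grab_frame(n) for n in("wrist","side","scene")}
pickle.dump((v,o),open("v6.pkl","wb"))
a=cv2.resize(v["side"]["frame"][190:280,240:330],(400,400),interpolation=2);b=cv2.resize(v["wrist"]["frame"][:,:],(534,400),interpolation=cv2.INTER_AREA)
cv2.imwrite("pics/m6.png",np.hstack([a,b])[:,:450+350,::-1])
```

```text
t 12.83 j [-0.22  0.56 -0.1   0.99  0.34 -1.81] tcp [ 0.5568 -0.018   0.0372] grasp [ 0.5568 -0.0244  0.0548] x [-1.    -0.007 -0.003] z [ 0.     0.343 -0.939] F [ 0.2  1.1 -0.3] w 0.794
```

View pics/m6.png

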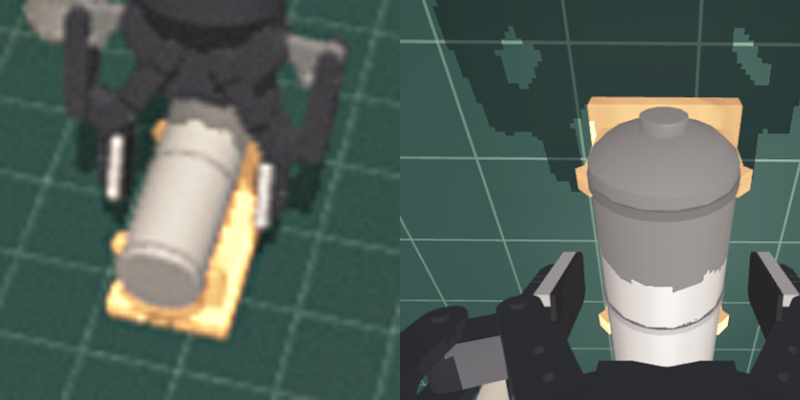

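Released: the tank lies in both V saddles and the fingers are clear on both sides. I retreat along the tool axis and check the centring.

{"op": "move_arm", "data": {"targets": [0,0,-0.025,0,0,0,0.0854,0,0,-0.03,0,0,0,0.0854,0,0,-0.03,0,0,0,0.0854,0,0,-0.03,0,0,0,0.0854,0,0,-0.03,0,0,0,0.0854]}}

```text
time_s: 13.4
tool_pos: [0.5505, -0.0658, 0.1693]
tool_rot: [-0.01, -0.004, 0.984, 0.177]
force: [1.1, -0.7, -0.0]
grip_width: 0.996
```

Run:
```python
from plan import *
from plant import eyes
import pickle
o,Rm,g=ee()
v={n:eyes.grab_frame(n) for n in("wrist","side","scene")}
pickle.dump((v,o),open("v7.pkl","wb"))
cv2.imwrite("pics/w7.png",v["wrist"]["frame"][:,:,::-1])
a=cv2.resize(v["side"]["frame"][190:280,240:330],(400,400),interpolation=2);b=cv2.resize(v["scene"]["frame"][185:275,235:325],(400,400),interpolation=2)
cv2.imwrite("pics/m7.png",np.hstack([a,b])[:,:,::-1])
```

```text
t 13.40 j [-0.3   0.47  0.13  1.35  0.33 -1.9 ] tcp [ 0.5505 -0.0658  0.1693] grasp [ 0.5509 -0.0723  0.1868] x [-1.    -0.012  0.017] z [-0.02   0.347 -0.937] F [ 1.1 -0.7 -0. ] w 0.996
```

View pics/w7.png

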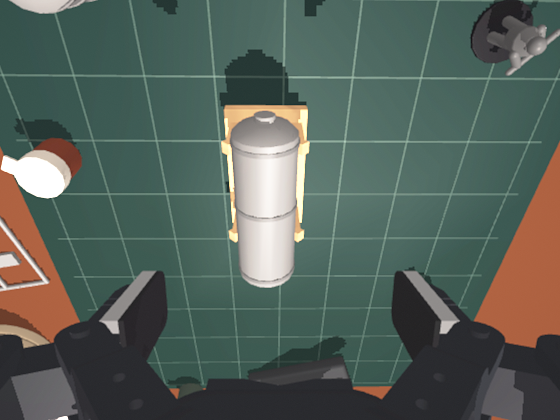

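View pics/m7.png

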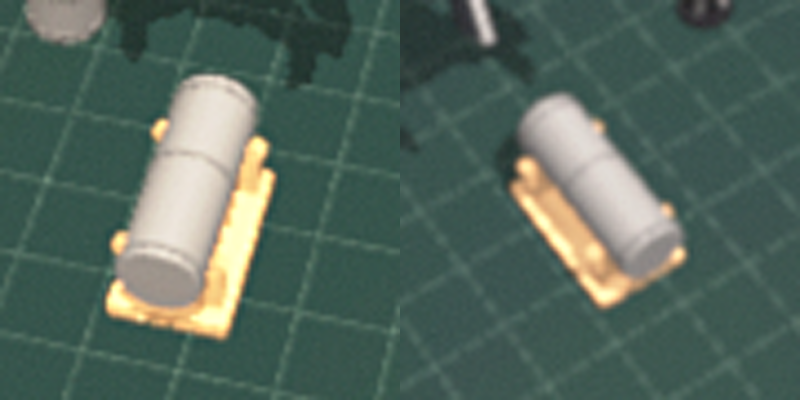

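Run:
```python
from loc import *; from fitc import *
v,o=pickle.load(open("v7.pkl","rb")); p=v["wrist"];E=wrist_ext(p,o)
cv2.imwrite("pics/w7c.png",cv2.resize(p["frame"][95:295,205:325,::-1],None,fx=3,fy=3,interpolation=2))
for cx,cy in ((.558,-.0262),(.558,-.028)):
    q=place([np.array([[0,-.052,0],[0,-.052,.01],[.027,-.042,.042],[.027,-.034,.042],[-.027,-.042,.042],[.027,.034,.042],[.027,.042,.042],[-.027,.042,.042]])],cx,cy,0)[0]
    print(cx,cy,proj(p,q,E).round(1).tolist())
for y in(-.0262,-.0282,-.0242):
    a=np.linspace(0,2*np.pi,48); ring=lambda yy,r:np.c_[.558+r*np.cos(a),0*a+yy,.055+r*np.sin(a)]
    print(y,"capface",bb(proj(p,ring(y-.065,.008),E)).round(1),"foot",bb(proj(p,ring(y+.065,.022),E)).round(1),"dombase",bb(proj(p,ring(y-.053,.022),E)).round(1),"mid top",proj(p,[[.558,y,.077]],E).round(1))
```

```text
0.558 -0.0262 [[265.7, 105.1], [265.5, 109.8], [225.3, 140.7], [226.1, 151.5], [304.7, 141.1], [232.0, 229.3], [232.5, 237.2], [299.3, 237.1]]
0.558 -0.028 [[265.6, 102.8], [265.5, 107.4], [225.1, 138.3], [225.9, 149.1], [304.9, 138.6], [231.8, 227.5], [232.4, 235.4], [299.4, 235.3]]
-0.0262 capface [251.5 110.6 277.5 120.1] foot [239.  251.3 293.  289.1] dombase [229.9 120.4 299.4 148.7] mid top [[265.  221.2]]
-0.0282 capface [251.4 107.5 277.5 116.9] foot [238.9 249.5 293.1 287.3] dombase [229.7 117.6 299.5 145.6] mid top [[265.  218.8]]
-0.0242 capface [251.6 113.7 277.4 123.3] foot [239.2 253.  292.9 290.9] dombase [230.1 123.2 299.2 151.8] mid top [[265.  223.6]]
```

View pics/w7c.png

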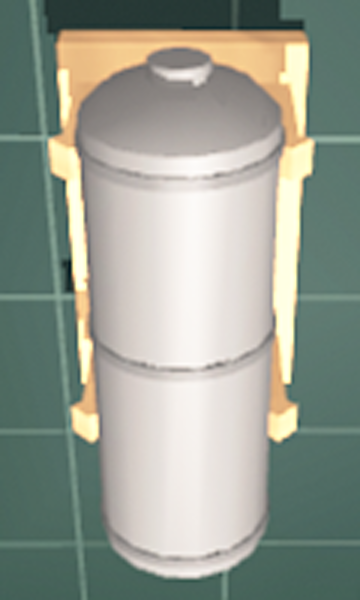

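The tank is centred to about 1.5 mm: foot edge at row 288, cap face at row 111, seam near row 218, cradle saddles at rows 141 and 237. Now the drill.

```bash
cat > dr.py <<'E'
from plan import *
def drill(mx=.492,my=.286,yaw=.316,tilt=40.):
    s,c=np.sin(np.radians(tilt)),np.cos(np.radians(tilt)); a=np.array([-s*np.cos(yaw),-s*np.sin(yaw),c]); m=np.array([mx,my,.107])
    Rg=Rzx(-a,[-c*np.cos(yaw),-c*np.sin(yaw),-s]); return m,a,Rg
E
python3 - <<'E'
from dr import *
o,Rm,g=ee(); m,a,Rg=drill()
s=rows([.50,.05,.27],Rm,src=None,n=4)
gp=m+a*.031+a*.12; rows(gp-a*robot.grip_depth,Rg,src=s,n=12)
E
```

```text
t 13.55 j [-0.3   0.47  0.13  1.35  0.33 -1.9 ] tcp [ 0.553  -0.0669  0.171 ] grasp [ 0.5533 -0.0734  0.1886] x [-1.   -0.01  0.01] z [-0.013  0.345 -0.938] F [ 0.5 -0.6 -0.6] w 1.003
dist 0.1621 ang 0.00 n 4
0.0132, 0.0361, -0.0129, 0, 0, 0, 0.0854,
0.0132, 0.0361, -0.0129, 0, 0, 0, 0.0854,
0.0132, 0.0361, -0.0129, 0, 0, 0, 0.0854,
0.0132, 0.0361, -0.0129, 0, 0, 0, 0.0854,
dist 0.2358 ang 45.66 n 12
0.0072, 0.0147, 0.0109, 1.1, -3.06, -1.97, 0.0854,
0.0072, 0.0151, 0.0103, 1.1, -3.06, -1.97, 0.0854,
0.0072, 0.0156, 0.0096, 1.1, -3.06, -1.97, 0.0854,
0.0072, 0.016, 0.0089, 1.1, -3.06, -1.97, 0.0854,
0.0071, 0.0164, 0.0082, 1.1, -3.06, -1.97, 0.0854,
0.0069, 0.0168, 0.0075, 1.1, -3.06, -1.97, 0.0854,
0.0067, 0.0172, 0.0068, 1.1, -3.06, -1.97, 0.0854,
0.0065, 0.0175, 0.0061, 1.1, -3.06, -1.97, 0.0854,
0.0062, 0.0178, 0.0055, 1.1, -3.06, -1.97, 0.0854,
0.0058, 0.0181, 0.0048, 1.1, -3.06, -1.97, 0.0854,
0.0054, 0.0184, 0.0042, 1.1, -3.06, -1.97, 0.0854,
0.005, 0.0187, 0.0035, 1.1, -3.06, -1.97, 0.0854,
```

{"op": "move_arm", "data": {"targets": [0.013,0.032,-0.02,0,0,0,0.0854,0.013,0.036,-0.013,0,0,0,0.0854,0.013,0.036,-0.013,0,0,0,0.0854,0.013,0.036,-0.013,0,0,0,0.0854]}}

```text
time_s: 13.88
tool_pos: [0.4977, 0.0427, 0.2639]
tool_rot: [-0.018, 0.003, 0.984, 0.177]
force: [1.2, 1.6, 0.2]
grip_width: 1.001
```

{"op": "move_arm", "data": {"targets": [0.007,0.0147,0.011,1.1,-3.1,-2,0.0854,0.007,0.015,0.01,1.1,-3.1,-2,0.0854,0.007,0.0156,0.0096,1.1,-3.1,-2,0.0854,0.007,0.016,0.009,1.1,-3.1,-2,0.0854,0.007,0.0164,0.008,1.1,-3.1,-2,0.0854,0.007,0.0168,0.0075,1.1,-3.1,-2,0.0854,0.0067,0.017,0.007,1.1,-3.1,-2,0.0854,0.0065,0.0175,0.006,1.1,-3.1,-2,0.0854,0.006,0.018,0.0055,1.1,-3.1,-2,0.0854,0.006,0.018,0.005,1.1,-3.1,-2,0.0854,0.0054,0.018,0.004,1.1,-3.1,-2,0.0854,0.005,0.0187,0.0035,1.1,-3.1,-2,0.0854]}}

```text
time_s: 14.88
tool_pos: [0.3987, 0.2625, 0.1945]
tool_rot: [0.344, -0.151, 0.925, 0.053]
force: [0.7, 0.4, -0.5]
grip_width: 0.999
```

Run:
```python
from dr import *
from plant import eyes,spotter
import pickle
o,Rm,g=ee(); m,a,Rg=drill()
p=eyes.grab_frame("wrist"); cv2.imwrite("pics/w8.png",p["frame"][:,:,::-1])
pickle.dump((p,o),open("v8.pkl","wb"))
gp=m+a*.031+a*.12; rows(gp-a*robot.grip_depth,Rg)
```

```text
t 14.88 j [ 0.76 -0.19 -0.81  0.29 -0.29 -1.23] tcp [0.3987 0.2625 0.1945] grasp [0.3871 0.2587 0.2086] x [-0.718 -0.242 -0.652] z [ 0.62   0.202 -0.758] F [ 0.7  0.4 -0.5] w 0.999
dist 0.0253 ang 0.99 n 1
-0.0226, -0.0106, -0.0042, 0.23, 0.4, 0.88, 0.0854,
```

View pics/w8.png

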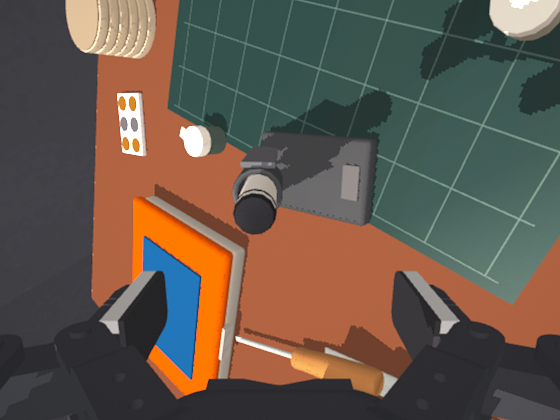

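The wrist view shows the drill's dark tail at (255,213), with its body running into the sleeve mouth near (260,183) and the cheeks behind the mouth.

Run:
```python
from dr import *; import pickle
p,o=pickle.load(open("v8.pkl","rb"));E=wrist_ext(p,o)
cv2.imwrite("pics/w8c.png",cv2.resize(p["frame"][120:250,200:390,::-1],None,fx=4,fy=4,interpolation=2))
t=np.linspace(0,2*np.pi,40)
for prm in ((.492,.286,.316),(.4937,.2829,.3225)):
    m,a,Rg=drill(*prm); 
    for d,r in((.061,.010),(.055,.013),(0,.013),(0,.019)):
        q=m+a*d+r*(np.outer(np.cos(t),Rg[:,0])+np.outer(np.sin(t),Rg[:,1])); uv=proj(p,q,E); print(prm,d,uv.mean(0).round(1),uv.min(0).round(1),uv.max(0).round(1))
```

```text
(0.492, 0.286, 0.316) 0.061 [251.  216.9] [233.3 200.2] [267.9 233.5]
(0.492, 0.286, 0.316) 0.055 [252.  214.2] [229.6 192.9] [273.3 235.1]
(0.492, 0.286, 0.316) 0 [258.  194.6] [239.9 177.2] [275.3 211.8]
(0.492, 0.286, 0.316) 0 [258.2 194.5] [231.8 169. ] [283.4 219.6]
(0.4937, 0.2829, 0.3225) 0.061 [250.1 210.5] [232.4 193.6] [267.  227.2]
(0.4937, 0.2829, 0.3225) 0.055 [251.1 207.9] [228.7 186.5] [272.5 229.1]
(0.4937, 0.2829, 0.3225) 0 [257.3 189.9] [239.2 172.3] [274.6 207.2]
(0.4937, 0.2829, 0.3225) 0 [257.6 189.8] [231.  164.1] [282.8 215. ]
```

View pics/w8c.png

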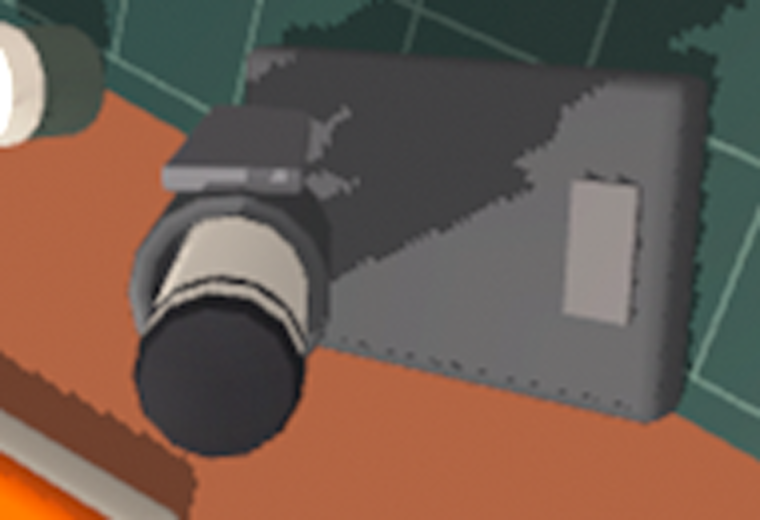

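```bash
cat > ap.py <<'E'
from dr import *; import sys
o,Rm,g=ee(); m,a0,R0=drill(); _,a,Rg=drill(tilt=41)
gp=m+a0*.031+R0[:,0]*.0013
d=Rm.T@(g-gp); print("grasp rel grip, tool axes",d.round(4), "axis err deg",np.degrees(np.arccos(-Rm[:,2]@a)).round(2))
rows(gp+a*float(sys.argv[1])-a*robot.grip_depth,Rg,n=int(sys.argv[2]))
E
python3 ap.py .09 2
```

```text
t 14.93 j [ 0.77 -0.19 -0.82  0.29 -0.29 -1.23] tcp [0.394  0.2648 0.1904] grasp [0.3826 0.261  0.2046] x [-0.719 -0.251 -0.648] z [ 0.615  0.205 -0.762] F [-3.1  0.9 -2.5] w 1.0
grasp rel grip, tool axes [ 0.0206  0.011  -0.1158] axis err deg 0.65
dist 0.0343 ang 1.09 n 2
-0.0099, -0.0054, 0.0129, 0.12, -0.3, 0.44, 0.0854,
-0.0099, -0.0053, 0.013, 0.12, -0.3, 0.44, 0.0854,
```

{"op": "move_arm", "data": {"targets": [-0.01,-0.0055,0.005,0.1,-0.3,0.4,0.0854,-0.01,-0.0055,0.005,0.1,-0.3,0.4,0.0854,0,0,0,0,0,0,0.0854]}}

```text
time_s: 15.18
tool_pos: [0.4134, 0.2632, 0.1905]
tool_rot: [0.342, -0.154, 0.925, 0.055]
force: [0.6, -0.4, 1.3]
grip_width: 1.002
```

```bash
python3 ap.py .04 2
```

```text
t 15.18 j [ 0.72 -0.16 -0.8   0.26 -0.25 -1.27] tcp [0.4134 0.2632 0.1905] grasp [0.4019 0.2593 0.2047] x [-0.719 -0.248 -0.65 ] z [ 0.616  0.208 -0.76 ] F [ 0.6 -0.4  1.3] w 1.002
grasp rel grip, tool axes [ 0.0069  0.0034 -0.1043] axis err deg 0.59
dist 0.0647 ang 0.91 n 2
-0.0034, -0.0016, 0.0321, 0.18, -0.23, 0.35, 0.0854,
-0.0032, -0.0015, 0.0322, 0.18, -0.23, 0.35, 0.0854,
```

{"op": "move_arm", "data": {"targets": [-0.006,-0.003,0.02,0.2,-0.3,0.5,0.0854,-0.003,-0.0015,0.02,0.2,-0.3,0.4,0.0854,0,0,0,0,0,0,0.0854]}}

```text
time_s: 15.43
tool_pos: [0.4517, 0.2668, 0.1674]
tool_rot: [0.349, -0.141, 0.925, 0.056]
force: [-0.2, -0.8, -0.8]
grip_width: 1.007
```

```bash
python3 ap.py .0 3;  python3 - <<'E'
from plant import eyes
import cv2
p=eyes.grab_frame("wrist"); cv2.imwrite("pics/w9.png",p["frame"][:,:,::-1])
E
```

```text
t 15.43 j [ 0.67 -0.05 -0.8   0.14 -0.23 -1.29] tcp [0.4517 0.2668 0.1674] grasp [0.44   0.263  0.1814] x [-0.717 -0.221 -0.66 ] z [ 0.629  0.201 -0.751] F [-0.2 -0.8 -0.8] w 1.007
grasp rel grip, tool axes [-0.0073 -0.0059 -0.0622] axis err deg 0.43
dist 0.0629 ang 0.84 n 3
0.0025, 0.002, 0.0207, -0.09, 0.11, -0.24, 0.0854,
0.0024, 0.002, 0.0207, -0.09, 0.11, -0.24, 0.0854,
0.0024, 0.0019, 0.0208, -0.09, 0.11, -0.24, 0.0854,
```

View pics/w9.png

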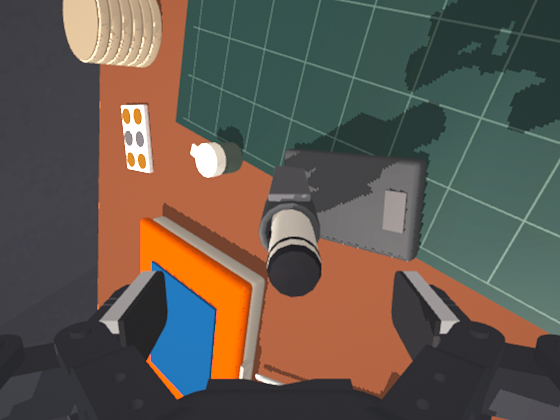

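The tail at (295,268) lies about 7 mm towards tool +x, which agrees with the computed offset. I correct that and go in.

{"op": "move_arm", "data": {"targets": [0.006,0.005,0.006,-0.1,0.1,-0.2,0.0854,0,0,0.003,0,0,0,0.0854,0,0,0,0,0,0,0.0854]}}

```text
time_s: 15.73
tool_pos: [0.4531, 0.2696, 0.1576]
tool_rot: [0.348, -0.14, 0.925, 0.055]
force: [-0.1, 0.2, -0.1]
grip_width: 0.998
```

```bash
python3 ap.py .0 3
```

```text
t 15.73 j [ 0.67 -0.03 -0.81  0.11 -0.24 -1.28] tcp [0.4531 0.2696 0.1576] grasp [0.4414 0.2658 0.1717] x [-0.719 -0.22  -0.659] z [ 0.629  0.198 -0.752] F [-0.1  0.2 -0.1] w 0.998
grasp rel grip, tool axes [-0.0024 -0.0037 -0.0535] axis err deg 0.46
dist 0.0537 ang 0.93 n 3
0.0008, 0.0013, 0.0178, -0.13, 0.08, -0.27, 0.0854,
0.0008, 0.0013, 0.0178, -0.13, 0.08, -0.27, 0.0854,
0.0008, 0.0012, 0.0178, -0.13, 0.08, -0.27, 0.0854,
```

{"op": "move_arm", "data": {"targets": [0.001,0.002,0.015,-0.1,0.1,-0.2,0.0854,0.001,0.0015,0.015,-0.1,0.1,-0.2,0.0854,0.001,0.001,0.015,-0.1,0.1,-0.2,0.0854,0,0,0,0,0,0,0.0854]}}

```text
time_s: 16.07
tool_pos: [0.4789, 0.2831, 0.1238]
tool_rot: [0.347, -0.145, 0.925, 0.056]
force: [-0.5, 0.6, 0.5]
grip_width: 1.003
```

```bash
python3 ap.py .0 1
```

```text
t 16.07 j [ 0.65  0.1  -0.8  -0.02 -0.22 -1.31] tcp [0.4789 0.2831 0.1238] grasp [0.4672 0.2793 0.1379] x [-0.716 -0.23  -0.659] z [ 0.626  0.205 -0.752] F [-0.5  0.6  0.5] w 1.003
grasp rel grip, tool axes [-0.0016  0.0013 -0.0091] axis err deg 0.2
dist 0.0094 ang 0.31 n 1
0.0017, -0.0013, 0.0091, 0.03, 0.2, -0.23, 0.0854,
```

{"op": "move_arm", "data": {"targets": [0.0017,-0.0013,0.006,0,0.2,-0.2,0.0854,0,0,0,0,0,0,0.0854]}}

```text
time_s: 16.23
tool_pos: [0.4815, 0.2826, 0.1182]
tool_rot: [0.346, -0.147, 0.925, 0.055]
force: [0.5, -0.0, -0.0]
grip_width: 0.998
```

```bash
python3 ap.py .0 1;  python3 - <<'E'
from plant import eyes
import cv2,numpy as np
p=eyes.grab_frame("wrist"); s=eyes.grab_frame("side")
a=cv2.resize(p["frame"],(500,375),interpolation=cv2.INTER_AREA); b=cv2.resize(s["frame"][290:410,210:306],(300,375),interpolation=2)
cv2.imwrite("pics/w10.png",np.hstack([a,b])[:,:,::-1])
E
```

```text
t 16.23 j [ 0.65  0.11 -0.8  -0.03 -0.21 -1.32] tcp [0.4815 0.2826 0.1182] grasp [0.4699 0.2788 0.1324] x [-0.718 -0.235 -0.656] z [ 0.623  0.204 -0.755] F [ 0.5 -0.  -0. ] w 0.998
grasp rel grip, tool axes [ 0.0002  0.     -0.0034] axis err deg 0.05
dist 0.0034 ang 0.05 n 1
-0.0002, 0, 0.0034, 0.04, -0.03, 0, 0.0854,
```

View pics/w10.png

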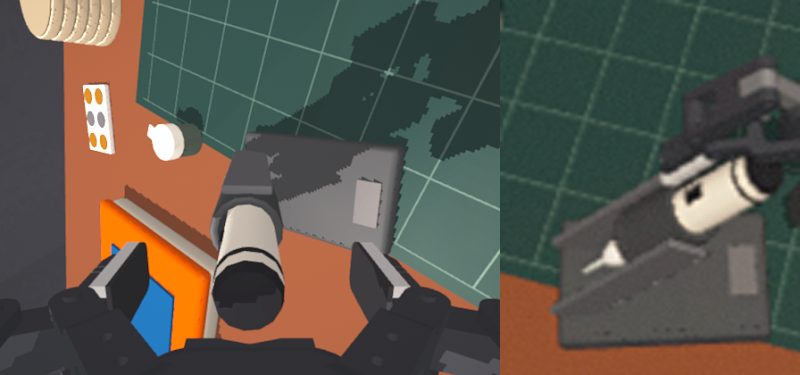

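The tail sits midway between the pads at (249,290), and the fingers clear the cheeks. I close the gripper.

{"op": "move_arm", "data": {"targets": [0,0,0.003,0,0,0,0.0854,0,0,0,0,0,0,0.015,0,0,0,0,0,0,0.015,0,0,0,0,0,0,0.015,0,0,0,0,0,0,0.015,0,0,0,0,0,0,0.015,0,0,0,0,0,0,0.015,0,0,0,0,0,0,0.015,0,0,0,0,0,0,0.015], "newtons": 60}}

```text
time_s: 17.08
tool_pos: [0.4828, 0.2837, 0.1189]
tool_rot: [0.347, -0.148, 0.924, 0.057]
force: [-0.2, 0.1, 0.6]
grip_width: 0.285
```

```bash
python3 ap.py .0 1;  python3 - <<'E'
from plant import eyes
import cv2,numpy as np
p=eyes.grab_frame("wrist"); cv2.imwrite("pics/w11.png",p["frame"][:,:,::-1])
E
```

```text
t 17.08 j [ 0.65  0.12 -0.8  -0.04 -0.21 -1.32] tcp [0.4828 0.2837 0.1189] grasp [0.4711 0.2798 0.133 ] x [-0.716 -0.233 -0.658] z [ 0.625  0.207 -0.753] F [-0.2  0.1  0.6] w 0.285
grasp rel grip, tool axes [-0.0014  0.0006 -0.0029] axis err deg 0.23
dist 0.0033 ang 0.23 n 1
0.0015, -0.0007, 0.0029, 0.15, 0.18, -0.03, 0.0854,
```

View pics/w11.png

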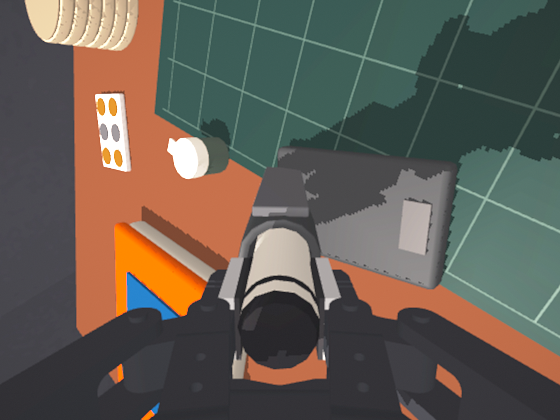

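{"op": "move_arm", "data": {"targets": [0,0,-0.008,0,0,0,0.015,0,0,-0.008,0,0,0,0.015]}}

```text
time_s: 17.3
tool_pos: [0.4728, 0.2801, 0.1305]
tool_rot: [0.347, -0.147, 0.925, 0.056]
force: [0.9, 0.5, -0.7]
grip_width: 0.289
```

```bash
cat > dw.py <<'E'
from dr import *
import sys
o,Rm,g=ee(); G0=np.array([.4711,.2798,.133]); z0=np.array([.625,.207,-.753]); R0=q2R([.347,-.148,.924,.057])
d=R0.T@(g-G0); print("drawn",d.round(4),"rot",R.from_matrix(R0.T@Rm).as_rotvec(degrees=True).round(2),"tau",o["ft_torque"].round(2))
tgt=o["tool_pos"]-R0@np.r_[d[:2],0]  # lateral correction
rows(tgt-R0[:,2]*float(sys.argv[1]),R0,n=int(sys.argv[2]),f=.015)
E
python3 dw.py .03 4
```

```text
t 17.30 j [ 0.66  0.07 -0.8   0.01 -0.22 -1.31] tcp [0.4728 0.2801 0.1305] grasp [0.4611 0.2763 0.1446] x [-0.716 -0.234 -0.657] z [ 0.624  0.206 -0.754] F [ 0.9  0.5 -0.7] w 0.289
drawn [ 0.0003 -0.0002 -0.0157] rot [0.12 0.09 0.05] tau [-0.24  0.79 -0.  ]
dist 0.0300 ang 0.16 n 4
-0.0001, 0, -0.0075, -0.03, -0.02, -0.01, 0.015,
-0.0001, 0, -0.0075, -0.03, -0.02, -0.01, 0.015,
-0.0001, 0, -0.0075, -0.03, -0.02, -0.01, 0.015,
-0.0001, 0, -0.0075, -0.03, -0.02, -0.01, 0.015,
```

Beautifully straight, no side force.

{"op": "move_arm", "data": {"targets": [0,0,-0.008,0,0,0,0.015,0,0,-0.008,0,0,0,0.015,0,0,-0.008,0,0,0,0.015,0,0,-0.008,0,0,0,0.015]}}

```text
time_s: 17.63
tool_pos: [0.4504, 0.2728, 0.1576]
tool_rot: [0.347, -0.147, 0.925, 0.056]
force: [0.0, -0.4, -1.3]
grip_width: 0.29
```

```bash
python3 dw.py .03 4
```

```text
t 17.63 j [ 0.68 -0.03 -0.81  0.11 -0.23 -1.29] tcp [0.4504 0.2728 0.1576] grasp [0.4387 0.269  0.1716] x [-0.716 -0.233 -0.658] z [ 0.624  0.207 -0.753] F [ 0.  -0.4 -1.3] w 0.29
drawn [ 0.0003 -0.     -0.0516] rot [0.08 0.07 0.06] tau [-0.29  0.9   0.03]
dist 0.0300 ang 0.12 n 4
-0.0001, 0, -0.0075, -0.02, -0.02, -0.01, 0.015,
-0.0001, 0, -0.0075, -0.02, -0.02, -0.01, 0.015,
-0.0001, 0, -0.0075, -0.02, -0.02, -0.01, 0.015,
-0.0001, 0, -0.0075, -0.02, -0.02, -0.01, 0.015,
```

{"op": "move_arm", "data": {"targets": [0,0,-0.01,0,0,0,0.015,0,0,-0.01,0,0,0,0.015,0,0,-0.01,0,0,0,0.015,0,0,-0.01,0,0,0,0.015,0,0,-0.01,0,0,0,0.015,0,0,-0.01,0,0,0,0.015]}}

```text
time_s: 18.13
tool_pos: [0.4048, 0.2561, 0.2046]
tool_rot: [0.344, -0.149, 0.926, 0.056]
force: [-0.3, 1.0, -0.9]
grip_width: 0.291
```

```bash
python3 dw.py .02 2;python3 - <<'E'
from plant import eyes
import cv2,numpy as np
s=eyes.grab_frame("side");c=eyes.grab_frame("scene")
a=cv2.resize(s["frame"][280:400,210:350],(400,343),interpolation=2); b=cv2.resize(c["frame"][230:350,320:460],(400,343),interpolation=2)
cv2.imwrite("pics/m12.png",np.hstack([a,b])[:,:,::-1])
E
```

```text
t 18.13 j [ 0.73 -0.21 -0.79  0.32 -0.26 -1.25] tcp [0.4048 0.2561 0.2046] grasp [0.3932 0.2523 0.2187] x [-0.719 -0.237 -0.653] z [ 0.62   0.205 -0.757] F [-0.3  1.  -0.9] w 0.291
drawn [ 0.0057 -0.0015 -0.1189] rot [ 0.09  0.42 -0.07] tau [-0.25  0.87  0.05]
dist 0.0208 ang 0.44 n 2
-0.0028, 0.0007, -0.01, -0.04, -0.21, 0.03, 0.015,
-0.0028, 0.0007, -0.01, -0.04, -0.21, 0.03, 0.015,
```

View pics/m12.png

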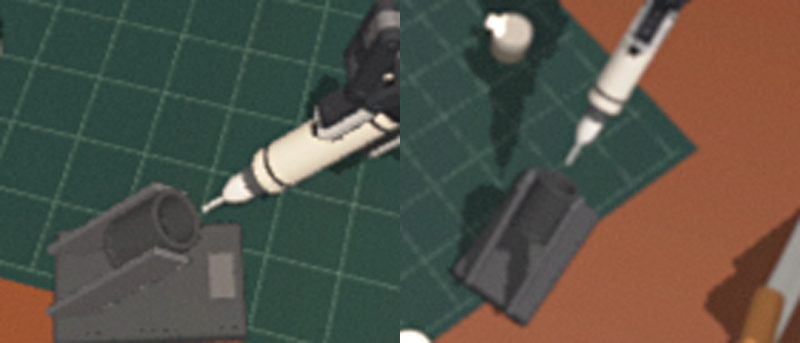

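The drill is fully out: the bit tip at side panel (205,210) is clear of the sleeve mouth. I lift straight up, then turn it upright.

{"op": "move_arm", "data": {"targets": [-0.02,0,-0.023,0,0,0,0.015,-0.02,0,-0.023,0,0,0,0.015,-0.02,0,-0.023,0,0,0,0.015,-0.02,0,-0.023,0,0,0,0.015]}}

```text
time_s: 18.57
tool_pos: [0.3985, 0.2513, 0.318]
tool_rot: [0.335, -0.152, 0.929, 0.051]
force: [0.6, 0.9, -1.5]
grip_width: 0.292
```

```bash
cat > fin.py <<'E'
from dr import *
import sys
Rf=Rzx([0,0,-1],[-1,-.1,0])
E
python3 - <<'E'
from fin import *
o,Rm,g=ee(); rows([.48,.12,.33],Rf,n=9,f=.015)
E
```

```text
t 18.57 j [ 0.73 -0.33 -0.54  0.71 -0.26 -1.25] tcp [0.3985 0.2513 0.318 ] grasp [0.3871 0.2477 0.3324] x [-0.73  -0.248 -0.637] z [ 0.606  0.196 -0.771] F [ 0.6  0.9 -1.5] w 0.292
dist 0.1551 ang 41.53 n 9
-0.0038, -0.0167, 0.0016, 0.44, 4.38, 1.37, 0.015,
-0.0044, -0.0166, 0.0014, 0.44, 4.38, 1.37, 0.015,
-0.0049, -0.0165, 0.0012, 0.44, 4.38, 1.37, 0.015,
-0.0053, -0.0164, 0.0009, 0.44, 4.38, 1.37, 0.015,
-0.0058, -0.0162, 0.0006, 0.44, 4.38, 1.37, 0.015,
-0.0062, -0.0161, 0.0003, 0.44, 4.38, 1.37, 0.015,
-0.0066, -0.0159, -0.0001, 0.44, 4.38, 1.37, 0.015,
-0.007, -0.0158, -0.0005, 0.44, 4.38, 1.37, 0.015,
-0.0073, -0.0156, -0.0009, 0.44, 4.38, 1.37, 0.015,
```

{"op": "move_arm", "data": {"targets": [-0.004,-0.0167,0.0016,0.4,4.4,1.4,0.015,-0.0044,-0.0166,0.0014,0.4,4.4,1.4,0.015,-0.005,-0.0165,0.001,0.4,4.4,1.4,0.015,-0.0053,-0.0164,0.001,0.4,4.4,1.4,0.015,-0.006,-0.0162,0.0006,0.4,4.4,1.4,0.015,-0.006,-0.016,0,0.4,4.4,1.4,0.015,-0.0066,-0.016,0,0.4,4.4,1.4,0.015,-0.007,-0.0158,-0.0005,0.4,4.4,1.4,0.015,-0.0073,-0.0156,-0.001,0.4,4.4,1.4,0.015]}}

```text
time_s: 19.32
tool_pos: [0.4812, 0.1182, 0.3406]
tool_rot: [-0.007, -0.05, 0.999, 0.009]
force: [-0.8, 1.4, -0.4]
grip_width: 0.292
```

Run:
```python
from fin import *
o,Rm,g=ee(); rows([.558,-.0275,.2175+.06],Rf,n=9,f=.015)
```

```text
t 19.32 j [ 0.23  0.22  0.26  1.62  0.02 -1.44] tcp [0.4812 0.1182 0.3406] grasp [0.4815 0.1179 0.3593] x [-0.995 -0.099  0.013] z [-0.015  0.017 -1.   ] F [-0.8  1.4 -0.4] w 0.292
dist 0.1764 ang 1.31 n 9
-0.007, -0.0171, 0.0066, 0.12, -0.08, 0, 0.015,
-0.007, -0.0171, 0.0066, 0.12, -0.08, 0, 0.015,
-0.007, -0.0171, 0.0067, 0.12, -0.08, 0, 0.015,
-0.0069, -0.017, 0.0067, 0.12, -0.08, 0, 0.015,
-0.0069, -0.017, 0.0068, 0.12, -0.08, 0, 0.015,
-0.0069, -0.017, 0.0068, 0.12, -0.08, 0, 0.015,
-0.0069, -0.017, 0.0069, 0.12, -0.08, 0, 0.015,
-0.0069, -0.017, 0.0069, 0.12, -0.08, 0, 0.015,
-0.0069, -0.017, 0.007, 0.12, -0.08, 0, 0.015,
```

{"op": "move_arm", "data": {"targets": [-0.007,-0.017,0.0065,0.1,-0.1,0,0.015,-0.007,-0.017,0.0065,0.1,-0.1,0,0.015,-0.007,-0.017,0.0065,0.1,-0.1,0,0.015,-0.007,-0.017,0.0065,0.1,-0.1,0,0.015,-0.007,-0.017,0.0065,0.1,-0.1,0,0.015,-0.007,-0.017,0.0065,0.1,-0.1,0,0.015,-0.007,-0.017,0.0065,0.1,-0.1,0,0.015,-0.007,-0.017,0.0065,0.1,-0.1,0,0.015,-0.007,-0.017,0.0065,0.1,-0.1,0,0.015,0,0,0,0,0,0,0.015,0,0,0,0,0,0,0.015]}}

```text
time_s: 20.23
tool_pos: [0.5699, -0.0391, 0.264]
tool_rot: [-0.005, -0.046, 0.999, -0.001]
force: [-0.2, 1.3, -1.0]
grip_width: 0.285
```

Run:
```python
from fin import *
from plant import eyes
import pickle
o,Rm,g=ee(); rows([.558,-.0275,.2175+.03],Rf,n=3,f=.015)
v={n:eyes.grab_frame(n) for n in("side","scene","wrist")}
pickle.dump((v,o,robot.get_obs()),open("v13.pkl","wb"))
a=cv2.resize(v["side"]["frame"][140:280,220:340],(343,400),interpolation=2); b=cv2.resize(v["scene"]["frame"][140:280,220:340],(343,400),interpolation=2)
cv2.imwrite("pics/m13.png",np.hstack([a,b])[:,:,::-1]); cv2.imwrite("pics/w13.png",v["wrist"]["frame"][:,:,::-1])
```

```text
t 20.23 j [-0.07  0.38  0.29  1.49 -0.   -1.73] tcp [ 0.5699 -0.0391  0.264 ] grasp [ 0.5701 -0.0391  0.2827] x [-0.996 -0.093  0.011] z [-0.011 -0.002 -1.   ] F [-0.2  1.3 -1. ] w 0.285
dist 0.0234 ang 0.74 n 3
0.0035, 0.0042, 0.0055, -0.01, -0.21, -0.13, 0.015,
0.0035, 0.0042, 0.0055, -0.01, -0.21, -0.13, 0.015,
0.0035, 0.0042, 0.0055, -0.01, -0.21, -0.13, 0.015,
```

View pics/m13.png

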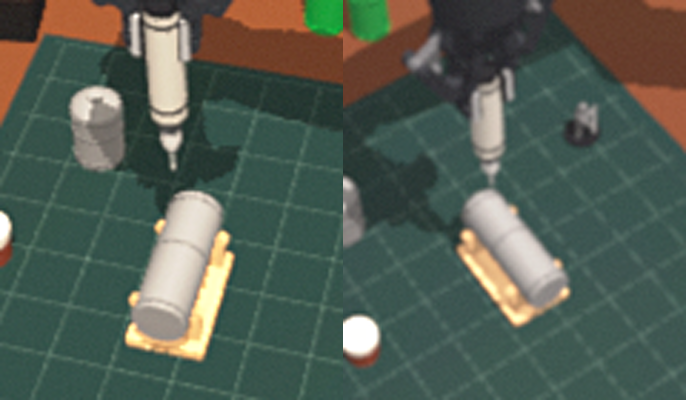

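View pics/w13.png

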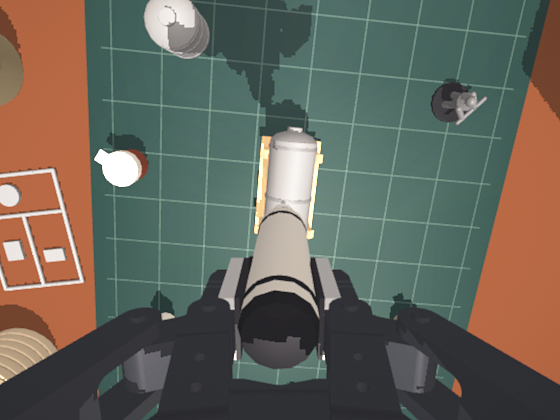

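Run:
```python
import pickle,cv2,numpy as np
v,o,_=pickle.load(open("v13.pkl","rb"))
a=cv2.resize(v["side"]["frame"][138:208,258:308],(400,560),interpolation=2); b=cv2.resize(v["scene"]["frame"][150:220,248:298],(400,560),interpolation=2)
cv2.imwrite("pics/m14.png",np.hstack([a,b])[:,:,::-1])
```

```text
(no output)
```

View pics/m14.png

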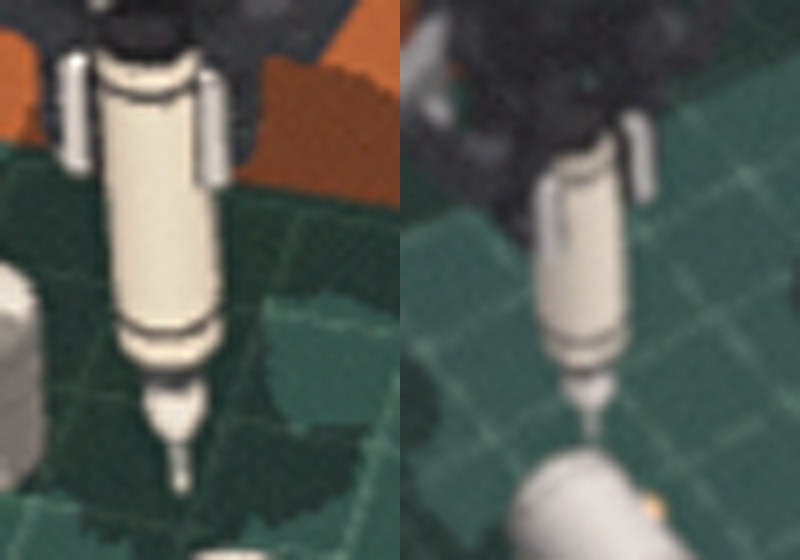

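Run:
```python
from h import *; import pickle
v,o,o2=pickle.load(open("v13.pkl","rb"));S=v["scene"];D=v["side"]
print(o["tool_pos"].round(4),o2["tool_pos"].round(4))
fs=lambda x,y:(248+x/8-.5,150+y/8-.5); fd=lambda x,y:(258+x/8-.5,138+y/8-.5)
tip=tri([ray(S,fs(192,440)),ray(D,fd(181,492))]); print("tip",tip.round(4))
def pl(p,a,b): _,d1=ray(p,a);_,d2=ray(p,b);n=np.cross(d1,d2);return n/np.linalg.norm(n)
for up in((174.5,190),(177,190),(172,190),(184.5,340)):
    ax=np.cross(pl(S,fs(192,440),fs(*up)),pl(D,fd(181,492),fd(149,90))); ax*=np.sign(ax[2]);ax/=np.linalg.norm(ax); print("axis",ax.round(3))
Rm=q2R(o2["tool_rot"]); print("tip in tool",(Rm.T@(tip-o2["tool_pos"])).round(4), "tool z",Rm[:,2].round(3))
w=v["wrist"]
# predicted if drill coaxial
for L in(.117,.120): print(proj(S,o2["tool_pos"]+Rm[:,2]*L),proj(D,o2["tool_pos"]+Rm[:,2]*L), fs(192,440),fd(181,492))
```

```text
[ 0.5699 -0.0391  0.264 ] [ 0.5696 -0.038   0.2649]
tip [ 0.5662 -0.045   0.1388]
axis [0.029 0.036 0.999]
axis [0.026 0.043 0.999]
axis [0.031 0.029 0.999]
axis [0.03  0.032 0.999]
tip in tool [ 0.0028 -0.0065  0.1261] tool z [-0.01  -0.002 -1.   ]
[[272.17378074 205.27436847]] [[278.56563607 197.54194522]] (271.5, 204.5) (280.125, 199.0)
[[272.21987233 205.9390229 ]] [[278.60411144 198.49620934]] (271.5, 204.5) (280.125, 199.0)
```

Run:
```python
from h import *; import pickle
v,o,o2=pickle.load(open("v13.pkl","rb"));w=v["wrist"]
E=np.linalg.inv(w["tool_from_camera"]); t=np.linspace(0,2*np.pi,60)
cv2.imwrite("pics/w13c.png",cv2.resize(w["frame"][190:380,200:360,::-1],None,fx=4,fy=4,interpolation=2)[:600])
g=np.array([0,0,-.0187])
for k in(-.003,0,.003):          # grip->body offset
  for ty in(0,-.025,-.05):
    a=np.array([.0,ty,1]);a/=np.linalg.norm(a)
    e1=np.array([1,0,0]);e2=np.cross(a,e1)
    out=[]
    for s,r in((.0733,.013),(.0793,.013),(-.0207,.013),(-.026,.0125)):   # body/nose 63 below grip(136-60=76) ; band/tail join 24 above
        q=g+a*(s+k)+r*(np.outer(np.cos(t),e1)+np.outer(np.sin(t),e2)); uv=proj(w,q,E); out+= [uv.min(0).round(0).tolist(),uv.max(0).round(0).tolist()]
    print(k,ty,out)
```

```text
-0.003 0 [[256.0, 214.0], [303.0, 259.0], [256.0, 211.0], [303.0, 255.0], [237.0, 298.0], [323.0, 374.0], [237.0, 308.0], [324.0, 384.0]]
-0.003 -0.025 [[255.0, 211.0], [304.0, 256.0], [256.0, 208.0], [303.0, 252.0], [237.0, 300.0], [323.0, 375.0], [237.0, 311.0], [324.0, 386.0]]
-0.003 -0.05 [[255.0, 208.0], [304.0, 253.0], [256.0, 205.0], [303.0, 249.0], [237.0, 303.0], [323.0, 376.0], [237.0, 314.0], [323.0, 387.0]]
0 0 [[256.0, 212.0], [303.0, 257.0], [256.0, 210.0], [302.0, 253.0], [238.0, 293.0], [322.0, 368.0], [238.0, 303.0], [322.0, 378.0]]
0 -0.025 [[256.0, 209.0], [303.0, 254.0], [256.0, 206.0], [303.0, 250.0], [238.0, 295.0], [322.0, 368.0], [238.0, 306.0], [322.0, 379.0]]
0 -0.05 [[256.0, 206.0], [303.0, 251.0], [256.0, 203.0], [303.0, 247.0], [238.0, 297.0], [322.0, 369.0], [238.0, 308.0], [322.0, 380.0]]
0.003 0 [[256.0, 211.0], [303.0, 255.0], [257.0, 208.0], [302.0, 252.0], [239.0, 288.0], [321.0, 361.0], [239.0, 298.0], [321.0, 371.0]]
0.003 -0.025 [[256.0, 208.0], [303.0, 252.0], [257.0, 205.0], [302.0, 248.0], [239.0, 290.0], [321.0, 362.0], [239.0, 300.0], [321.0, 372.0]]
0.003 -0.05 [[256.0, 205.0], [303.0, 249.0], [257.0, 202.0], [302.0, 245.0], [239.0, 292.0], [321.0, 362.0], [239.0, 303.0], [321.0, 373.0]]
```

View pics/w13c.png

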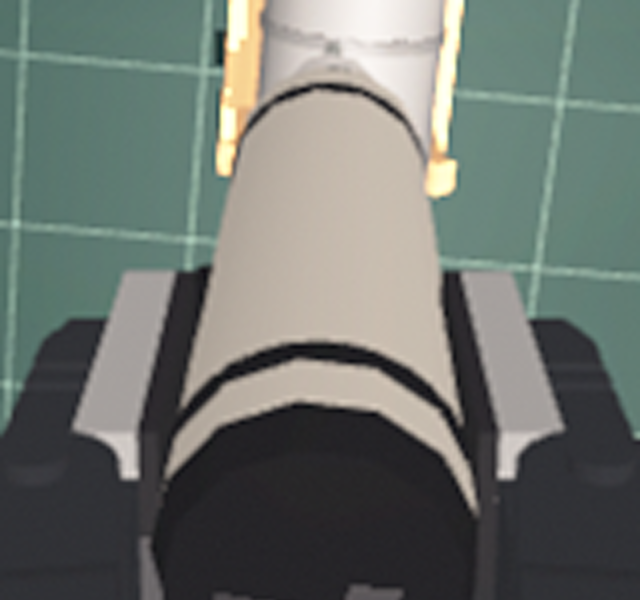

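{"op": "move_arm", "data": {"targets": [0.004,0.0043,0.008,-0.6,-0.6,0,0.015,0.004,0.0043,0.008,-0.6,-0.6,0,0.015,0.004,0.0043,0.008,-0.7,-0.7,0,0.015,0,0,0,0,0,0,0.015,0,0,0,0,0,0,0.015]}}

```text
time_s: 20.8
tool_pos: [0.5566, -0.0215, 0.2437]
tool_rot: [0.014, -0.05, 0.998, 0.017]
force: [-0.2, 0.4, -1.4]
grip_width: 0.291
```

```bash
cat > shot.py <<'E'
from fin import *
from plant import eyes
import pickle,sys
v={n:eyes.grab_frame(n) for n in("side","scene")}
o,Rm,g=ee(); n=sys.argv[1]
pickle.dump((v,o),open(f"v{n}.pkl","wb"))
a=cv2.resize(v["side"]["frame"][153:253,250:320],(392,560),interpolation=2); b=cv2.resize(v["scene"]["frame"][160:260,240:310],(392,560),interpolation=2)
cv2.imwrite(f"pics/m{n}.png",np.hstack([a,b])[:,:,::-1])
E
python3 shot.py 15
```

```text
t 20.90 j [-0.06  0.33  0.16  1.37  0.04 -1.73] tcp [ 0.557  -0.0217  0.2438] grasp [ 0.5565 -0.0223  0.2625] x [-0.995 -0.1   -0.031] z [ 0.027  0.036 -0.999] F [-0.2 -0.7 -1.5] w 0.286
```

View pics/m15.png

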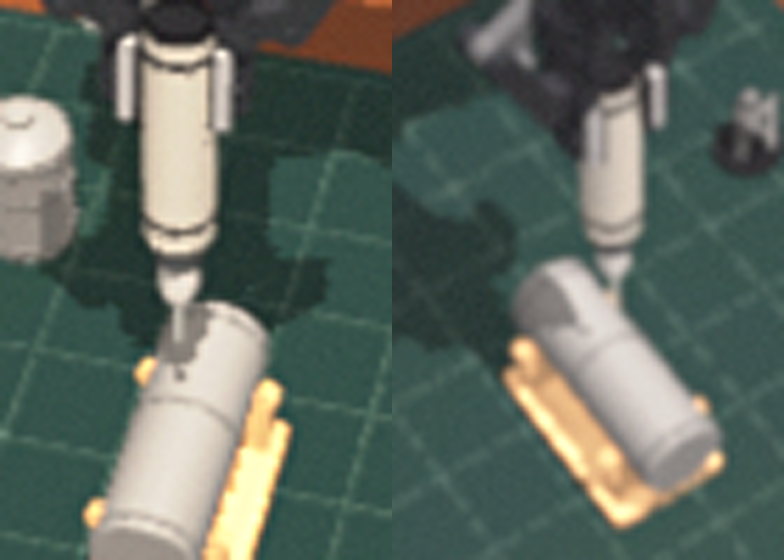

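```bash
cat > meas.py <<'E'
from h import *; import pickle
def meas(n,st,dt,sup,dup):
    v,o=pickle.load(open(f"v{n}.pkl","rb"));S=v["scene"];D=v["side"]
    fs=lambda q:(240+q[0]/5.6-.5,160+q[1]/5.6-.5); fd=lambda q:(250+q[0]/5.6-.5,153+q[1]/5.6-.5)
    tip=tri([ray(S,fs(st)),ray(D,fd(dt))]); print("tip",tip.round(4))
    for p,f,t,u in((S,fs,st,sup),(D,fd,dt,dup)):
        a=proj(p,[tip,tip+[0,0,.1]]); print("vertical slope",((a[1]-a[0])[0]/(a[1]-a[0])[1]).round(3),"obs",round((u[0]-t[0])/(u[1]-t[1]),3))
    def pl(p,a,b): _,d1=ray(p,a);_,d2=ray(p,b);n=np.cross(d1,d2);return n/np.linalg.norm(n)
    ax=np.cross(pl(S,fs(st),fs(sup)),pl(D,fd(dt),fd(dup)));ax*=np.sign(ax[2]);ax/=np.linalg.norm(ax);print("axis",ax.round(3))
    Rm=q2R(o["tool_rot"]); print("tip in tool",(Rm.T@(tip-o["tool_pos"])).round(4))
E
python3 - <<'E'
from meas import *
meas(15,(221,298),(180,342),(220,200),(178,60))
meas(15,(221,298),(180,342),(219,120),(178.5,140))
v,o=pickle.load(open("v15.pkl","rb"))
# refine body edges numerically: brightness profile along rows
for nm,rows_ in(("side",range(165,196,5)),("scene",range(182,203,4))):
    f=v[nm]["frame"].astype(int).sum(2)
    for r in rows_: print(nm,r,f[r,(272 if nm=="side" else 268):(294 if nm=="side" else 292)].tolist())
E
```

```text
tip [ 0.5572 -0.0242  0.1177]
vertical slope 0.033 obs 0.01
vertical slope 0.018 obs 0.007
axis [-0.01   0.008  1.   ]
tip in tool [ 0.0039 -0.0067  0.1259]
tip [ 0.5572 -0.0242  0.1177]
vertical slope 0.033 obs 0.011
vertical slope 0.018 obs 0.007
axis [-0.01   0.007  1.   ]
tip in tool [ 0.0039 -0.0067  0.1259]
side 165 [614, 464, 242, 355, 514, 479, 438, 456, 330, 237, 250, 329, 362, 514, 574, 383, 490, 603, 589, 367, 172, 160]
side 170 [613, 465, 232, 360, 534, 601, 621, 636, 645, 646, 652, 651, 639, 641, 614, 381, 497, 610, 513, 290, 137, 162]
side 175 [179, 127, 105, 308, 525, 599, 624, 638, 642, 646, 648, 645, 640, 626, 555, 377, 511, 609, 504, 286, 151, 142]
side 180 [129, 124, 143, 366, 539, 604, 621, 632, 640, 650, 650, 646, 637, 627, 616, 599, 399, 206, 151, 141, 139, 134]
side 185 [140, 121, 134, 317, 531, 604, 628, 633, 645, 650, 649, 643, 628, 627, 608, 587, 399, 179, 117, 150, 139, 140]
side 190 [134, 131, 135, 292, 532, 621, 630, 645, 646, 648, 650, 643, 633, 623, 609, 532, 319, 146, 148, 146, 152, 152]
side 195 [136, 136, 125, 193, 432, 603, 557, 567, 486, 440, 549, 592, 597, 596, 600, 485, 258, 136, 135, 142, 138, 149]
scene 182 [162, 134, 144, 131, 120, 161, 322, 476, 531, 472, 501, 583, 610, 621, 625, 589, 415, 223, 296, 372, 320, 234, 219, 218]
scene 186 [223, 202, 160, 149, 135, 183, 307, 450, 521, 461, 504, 576, 605, 615, 626, 598, 456, 284, 211, 225, 223, 224, 228, 227]
scene 190 [231, 234, 230, 220, 232, 311, 404, 463, 505, 529, 554, 584, 601, 617, 627, 596, 452, 289, 249, 258, 255, 251, 219, 217]
scene 194 [222, 237, 246, 270, 260, 308, 409, 463, 504, 535, 565, 584, 601, 613, 626, 596, 454, 267, 214, 220, 227, 235, 260, 265]
scene 198 [230, 251, 254, 240, 225, 256, 344, 437, 493, 528, 566, 587, 608, 599, 559, 473, 354, 237, 215, 222, 230, 216, 221, 229]
scene 202 [224, 228, 219, 220, 222, 211, 262, 369, 450, 513, 528, 540, 560, 538, 483, 380, 261, 225, 216, 225, 234, 231, 237, 248]
```

Run:
```python
from loc import *
v,o=pickle.load(open("v15.pkl","rb"))
t=np.linspace(0,np.pi,7)
for y in(-.026,-.028,-.030):
  for nm,x0,y0 in(("side",250,153),("scene",240,160)):
    q=np.c_[.5575+.022*np.cos(t),0*t+y,.055+.022*np.sin(t)]
    print(y,nm,((proj(v[nm],q)-[x0-.5,y0-.5])*5.6).round(0).astype(int).tolist())
    a=np.linspace(0,2*np.pi,40); f=np.c_[.5575+.022*np.cos(a),0*a+y+.065,.055+.022*np.sin(a)]
    b=(bb(proj(v[nm],f)).reshape(2,2)-[x0-.5,y0-.5])*5.6; print("   foot",b.round(0).tolist())
im=np.hstack([cv2.resize(v["side"]["frame"][205:255,255:305],(400,400),interpolation=2),cv2.resize(v["scene"]["frame"][200:250,260:310],(400,400),interpolation=2)])
for k,(nm,x0,y0) in enumerate((("side",255,205),("scene",260,200))):
  for y,c in((-.026,(255,0,0)),(-.030,(0,0,255))):
    a=np.linspace(0,2*np.pi,60)
    for dy in(0,.065):
      q=np.c_[.5575+.022*np.cos(a),0*a+y+dy,.055+.022*np.sin(a)]
      if dy==0:q=q[:31]
      uv=(proj(v[nm],q)-[x0-.5,y0-.5])*8+[400*k,0]
      cv2.polylines(im,[np.round(uv).astype(np.int32)],False,c,1)
cv2.imwrite("pics/m16.png",im[:,:,::-1])
```

```text
-0.026 side [[132, 425], [139, 409], [158, 400], [185, 401], [212, 411], [231, 428], [238, 446]]
   foot [[87.0, 527.0], [197.0, 599.0]]
-0.026 scene [[184, 394], [188, 379], [202, 362], [221, 347], [240, 340], [254, 341], [259, 350]]
   foot [[260.0, 434.0], [336.0, 499.0]]
-0.028 side [[134, 421], [140, 405], [159, 396], [186, 397], [213, 407], [233, 424], [240, 442]]
   foot [[89.0, 523.0], [198.0, 594.0]]
-0.028 scene [[182, 391], [186, 376], [200, 359], [218, 345], [237, 337], [251, 338], [256, 347]]
   foot [[257.0, 431.0], [333.0, 496.0]]
-0.03 side [[135, 417], [141, 402], [161, 393], [187, 393], [214, 403], [234, 420], [241, 439]]
   foot [[90.0, 519.0], [200.0, 590.0]]
-0.03 scene [[180, 388], [184, 373], [197, 356], [216, 342], [235, 334], [249, 335], [254, 345]]
   foot [[255.0, 428.0], [331.0, 493.0]]
```

View pics/m16.png

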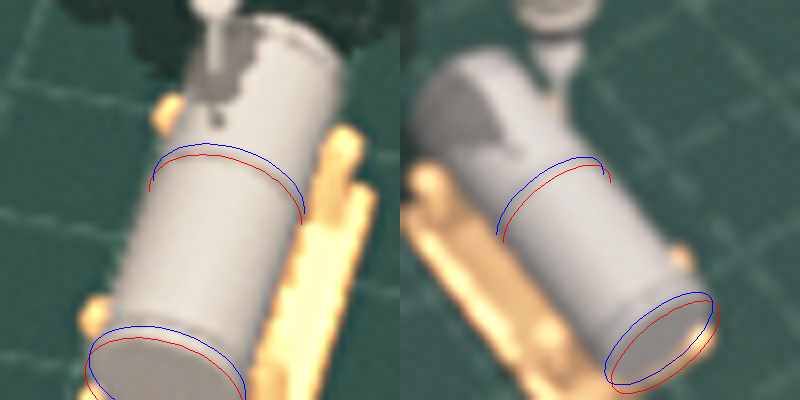

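{"op": "move_arm", "data": {"targets": [0,-0.0023,0.006,-0.15,0.15,0,0.015,0,-0.0023,0.006,-0.15,0.15,0,0.015,0,-0.0023,0.005,-0.1,0.1,0,0.015,0,0,0,0,0,0,0.015,0,0,0,0,0,0,0.015,0,0,0,0,0,0,0.015]}}

```text
time_s: 21.4
tool_pos: [0.5602, -0.0287, 0.2258]
tool_rot: [0.012, -0.05, 0.998, 0.021]
force: [0.6, -0.6, -1.7]
grip_width: 0.291
```

```bash
python3 shot.py 17
```

```text
t 21.50 j [-0.07  0.35  0.14  1.34  0.04 -1.75] tcp [ 0.5603 -0.0286  0.2261] grasp [ 0.5599 -0.0294  0.2448] x [-0.995 -0.101 -0.026] z [ 0.022  0.042 -0.999] F [ 0.2 -0.4 -1.5] w 0.29
```

View pics/m17.png

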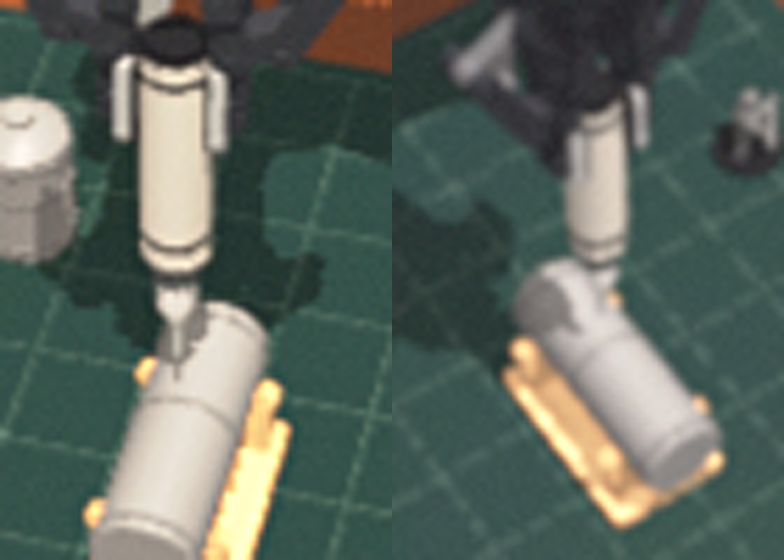

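```bash
cat > t.py <<'E'
from fin import *
o,Rm,g=ee(); t=np.array([.0038,-.0067,.1259]); tip=o["tool_pos"]+Rm@t
ax=Rm@(t-[0,0,-.0187]);ax/=-np.linalg.norm(ax)
print("tip",tip.round(4),"axis(tip-grasp)",ax.round(3),"need",(Rm.T@(np.array([.5575,-.0295,.097])-tip)).round(4))
E
python3 t.py
python3 - <<'E'
from t import *; import pickle
v,o=pickle.load(open("v17.pkl","rb"))
for nm,x0,y0 in(("side",250,153),("scene",240,160)): print(nm,((proj(v[nm],tip)-[x0-.5,y0-.5])*5.6).round(0))
print(np.round(v["side"]["frame"][205:232,272:292].astype(int).sum(2)/3).astype(int))
im=np.hstack([cv2.resize(v["side"]["frame"][190:230,265:305],(400,400),interpolation=2),cv2.resize(v["scene"]["frame"][190:230,260:300],(400,400),interpolation=2)])
cv2.imwrite("pics/m18.png",im[:,:,::-1])
E
```

```text
t 21.50 j [-0.07  0.35  0.14  1.34  0.04 -1.75] tcp [ 0.5603 -0.0286  0.2261] grasp [ 0.5599 -0.0294  0.2448] x [-0.995 -0.101 -0.026] z [ 0.022  0.042 -0.999] F [ 0.2 -0.4 -1.5] w 0.29
tip [ 0.56   -0.0304  0.1   ] axis(tip-grasp) [-0.     0.007  1.   ] need [0.0024 0.001  0.0029]
t 21.50 j [-0.07  0.35  0.14  1.34  0.04 -1.75] tcp [ 0.5603 -0.0286  0.2261] grasp [ 0.5599 -0.0294  0.2448] x [-0.995 -0.101 -0.026] z [ 0.022  0.042 -0.999] F [ 0.2 -0.4 -1.5] w 0.29
tip [ 0.56   -0.0304  0.1   ] axis(tip-grasp) [-0.     0.007  1.   ] need [0.0024 0.001  0.0029]
side [[181. 354.]]
scene [[210. 317.]]
[[ 48  48  49  44  45  72 160 207 222 196 214 196 166 104  52  53  48  43
   45  44]
 [ 49  47  50  43  42  74 175 224 234 226 231 222 178 104  67  81  79  72
   66  54]
 [ 46  48  48  47  41  67 179 221 228 227 227 220 169 125 128 191 200 202
  167 110]
 [ 45  47  50  48  40  50 125 201 227 226 224 198 143 115 123 184 207 223
  220 202]
 [ 46  47  46  52  42  42  64 138 198 215 202 157 123 123 121 156 188 208
  206 192]
 [ 46  48  50  45  44  45  46  88 159 186 165 138 125 129 137 192 221 
[... 1100 characters left out ...]
 220 215
  208 201]
 [ 67  75  92 138 155 157 168 188 185 183 184 195 203 208 215 220 217 211
  208 198]
 [ 68  87 107 145 175 184 197 207 211 213 216 207 212 208 199 201 210 212
  206 195]
 [ 71 100 132 165 188 198 207 212 218 222 223 223 224 221 206 187 188 195
  198 192]
 [ 81 116 152 176 189 201 208 215 218 222 224 226 226 224 219 212 188 174
  180 181]
 [ 87 128 160 183 195 204 211 218 218 223 225 226 224 222 220 216 206 185
  165 164]
 [ 89 142 172 186 200 208 213 217 221 222 224 227 222 221 218 214 209 197
  169 154]
 [107 154 179 193 204 210 216 218 222 224 226 226 223 219 217 213 205 199
  181 158]
 [121 159 182 196 204 211 217 219 223 226 224 225 224 218 215 210 203 195
  181 157]]
```

View pics/m18.png

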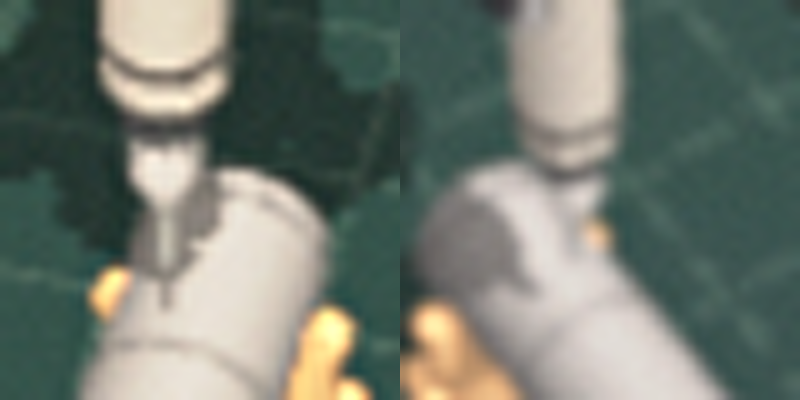

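{"op": "move_arm", "data": {"targets": [0.002,0.0007,0.001,0,0,0,0.015,0.0015,0.0005,0.0005,0,0,0,0.015,0,0,0,0,0,0,0.015,0,0,0,0,0,0,0.015,0,0,0,0,0,0,0.015]}}

```text
time_s: 21.92
tool_pos: [0.5565, -0.0275, 0.2251]
tool_rot: [0.012, -0.051, 0.998, 0.02]
force: [0.6, -0.5, -1.6]
grip_width: 0.288
```

```bash
python3 t.py
python3 - <<'E'
from fin import *
from plant import eyes
import pickle
v={n:eyes.grab_frame(n) for n in("side","scene","wrist")}
from t import tip
pickle.dump((v,robot.get_obs()),open("v19.pkl","wb"))
im=np.hstack([cv2.resize(v["side"]["frame"][180:240,255:315],(400,400),interpolation=2),cv2.resize(v["scene"]["frame"][180:240,250:310],(400,400),interpolation=2)])
for k,(nm,x0,y0) in enumerate((("side",255,180),("scene",250,180))):
    for q,c in(([.5575,-.0295,.097],(255,0,0)),([.5575,-.0295,.077],(0,0,255)),(tip,(0,255,0))):
        uv=(proj(v[nm],q)[0]-[x0-.5,y0-.5])*400/60+[400*k,0]; cv2.circle(im,tuple(int(i) for i in uv),3,c,1)
cv2.imwrite("pics/m19.png",im[:,:,::-1]); cv2.imwrite("pics/w19.png",v["wrist"]["frame"][:,:,::-1]); cv2.imwrite("pics/s19.png",v["scene"]["frame"][:,:,::-1])
E
```

```text
t 21.92 j [-0.07  0.34  0.13  1.34  0.04 -1.75] tcp [ 0.5565 -0.0275  0.2251] grasp [ 0.5561 -0.0283  0.2438] x [-0.995 -0.101 -0.027] z [ 0.023  0.042 -0.999] F [ 0.6 -0.5 -1.6] w 0.288
tip [ 0.5563 -0.0292  0.099 ] axis(tip-grasp) [-0.001  0.007  1.   ] need [-0.0011 -0.0005  0.002 ]
t 22.07 j [-0.07  0.34  0.13  1.34  0.04 -1.75] tcp [ 0.5566 -0.0275  0.2251] grasp [ 0.5562 -0.0283  0.2438] x [-0.995 -0.101 -0.027] z [ 0.023  0.042 -0.999] F [ 0.  -0.2 -0.7] w 0.288
tip [ 0.5564 -0.0293  0.0989] axis(tip-grasp) [-0.001  0.007  1.   ] need [-0.0011 -0.0004  0.002 ]
```

View pics/m19.png

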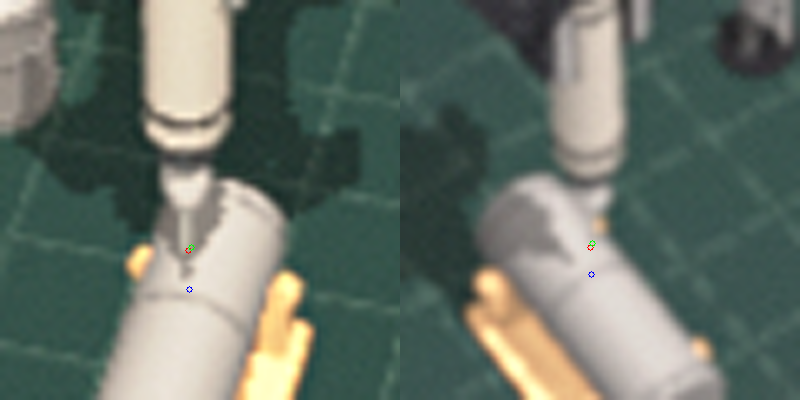

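View pics/w19.png

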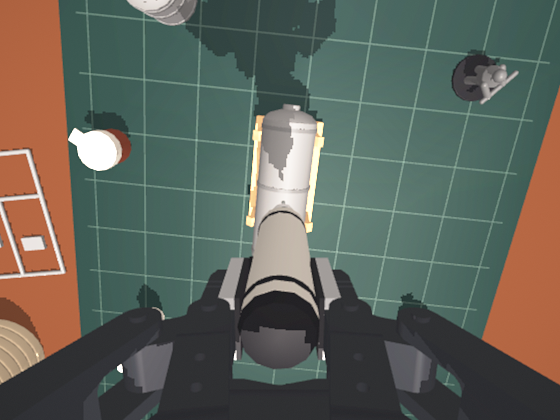

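View pics/s19.png

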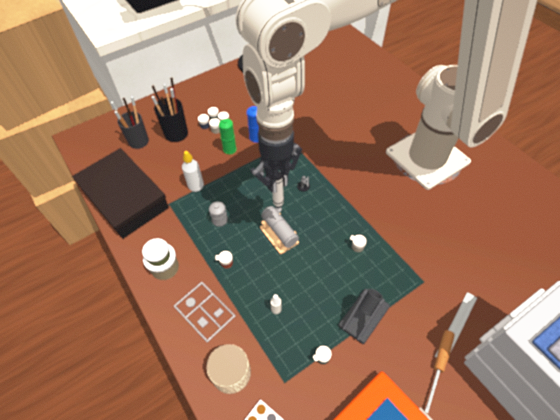

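Run:
```python
import pickle,cv2
v,o=pickle.load(open("v19.pkl","rb")); cv2.imwrite("pics/d19.png",v["side"]["frame"][:,:,::-1]); print(o["joint_vel"].round(3))
```

```text
[-0.001 -0.     0.    -0.001 -0.002  0.001]
```

View pics/d19.png

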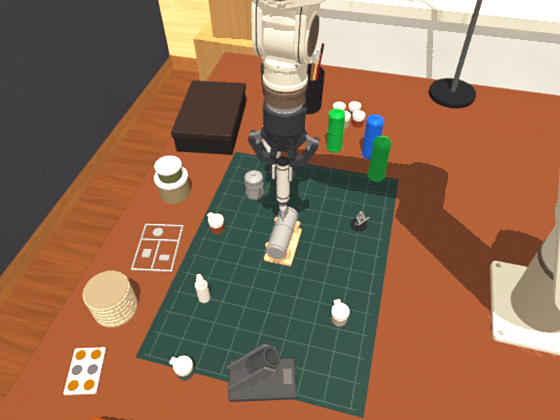

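The side view shows the tank in the cradle at (283,233) and the drill upright above it with its tip at (283,217). All the bystanders and the green and blue tanks stand where they did, and the arm is still. I hand in.

```bash
python3 -c "
from plant import robot
print(robot.sign_off())"
```

```text
the job is handed in; nothing more can be done
None
```

The job is handed in at about 22 s. The tall grey tank lies on its side in both V saddles, cap towards −y, and I have let go of it. The drill is out of the dock and held bit-down above the middle of the tank.

**Tank:**
- **Centring:** it sits about 1–1.5 mm off centre between the saddles, towards −y.
- **Seating:** I lowered it in small steps. It was first pressed onto the saddles at about 30 N, and I eased the grip sideways before releasing it. The robot read its height 2 mm above nominal at contact, so it may have settled by 1–2 mm on release.

**Drill:**
- **Tilt:** it was gripped about 3° off the tool axis, so I turned the tool to compensate. The last estimate is less than 1° from vertical.
- **Tip position:** it is at about (0.556–0.5575, −0.029, 0.098) m, some 2 cm above the tank's top and within about 1–2 mm of its middle.
- **Stillness:** the arm was still and the wrist force under 2 N.

**Disagreements:** the side and scene cameras differed by 1–3 mm on the cradle position. In the final scene picture the bit could not be made out against the tank, so the last tip check rests on the side camera and the arm's pose.

The final side view shows the other things on the desk standing where they were.

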